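# Sort a bisque firing: shards through the bin flap, whole vases into the sponging lane

## Robot

A 6-joint arm with a two-finger parallel gripper is mounted at the origin on the work surface. World frame = base frame: x ahead of the robot, y to its left, z up, the work surface at z = 0. Lengths are in m, angles in rad, forces in N, time in s.
With the tool pointing down it reaches from about 0.425 to 0.925 m from the base axis. Payload 12.5 kg.
Tool frame: the origin (TCP) lies midway between the tips of the shut fingers; the grasp point (between the pads) lies 19 mm behind it; z points along the fingers, x is the direction in which the jaws open and shut, and the axes are right-handed (so a half turn about z gives the same grasp; the last joint's range is limited). The gripper opens to 85 mm and grips with 20 to 120 N. Pads are 22 mm wide; open, the fingers measure 114 mm over their backs; the gripper's body (76 mm by 85 mm) begins 54 mm behind the grasp point. The pads swing forward as they close: fully open they stand 13 mm farther back than shut.
Start: joints at [-1.269, 0.491, 1.559, -0, 1.092, -0.106], TCP at [0.248, -0.574, 0.231] pointing down, gripper open.
Joint ranges: [-3.1, 3.1], [-0.84, 2.19], [0.05, 2.79], [-1.13, 4.28], [0.06, 2.93], [-2.69, 2.69]. Speed limits (rad/s): [2.22, 2.22, 2.79, 3.14, 3.14, 3.14].

## Interface

Orientations are given as a unit quaternion [x, y, z, w].
In Python, from station import bot, grab_frame, trace, pinpoint gives the robot as it stands. The module is installed in compiled form; this text tells all that it offers.
- The arm moves only by the tool arm_command, never from a script. Its argument "series" is a list of rows, each a list of 6 numbers: the shift along the world's x, y, z in mm, then the turn, a rotation vector about the world's x, y, z in degrees. In form: [[dx, dy, dz, wx, wy, wz], ...]. A call has 1 to 5 rows; each row shifts and turns the pose as measured when the row begins; what a row does not reach is not made up. A row lasts 1/10 s, in which the tool goes at most 50 mm and 8.59 degrees, less where a joint would pass 70% of its speed; a pose out of reach is approached as far as the arm can. A call with a gripper value outside its range is refused whole. "grip" is the finger opening in mm, from 0 to 85.4, set as the call begins (left out, the last holds). The fingers move at their own pace and stop on an object; "squeeze" is the grip in N (left out, the last holds). Time passes only in rows, so rows that do not move let the fingers close. It gives the time, the measured TCP pose, the force and the opening at its end, in the units of the state.
- bot.read_state(): the state, without advancing time (a new reading comes with each control period).
- grab_frame(name): name is "scene" or "top" or "wrist"; returns a dict with "pixels" (384x512x3 uint8, red, green, blue), "mtx" (3x3 intrinsics, pixels), "k1" (the pictures are not rectified: a ray, as slopes to the right and down, at radius r is drawn at 1 + k1 r^2 times it, then the intrinsics apply), "R" (3x3) and "t" (3): a world point X has camera coordinates R X + t. Camera axes: x right, y down, z forward; pixel columns grow to the right and rows downward; lengths in m; the calibration is good to about 2 mm. A picture is of the moment at which its call begins. There is no depth.
- bot.close_job(): hands the job in, once; it reports no verdict.
Trained networks look in the newest picture that a camera, given by its name, has taken for a name from the list of things; names that differ only in an ending like _2 or _b are one class to them, and where a whole thing is asked for, a point or a joint stands for the part that bears it (a point fixed in the world has none). Each returns a list of dicts, best first, with "conf" (0 to 1); they miss things now and then, are a little off and sometimes report something else, mostly with a low value. They report only what shows in the picture. A call takes as long as a camera call. They do not tell look-alikes from the thing itself.
- trace(label, camera): "region" (384x512 bool, what is visible of it) and "rect" ([centre column, centre row, width, height] in pixels, round what is visible of it).
- pinpoint(label, camera): "point" ([column, row] in pixels: a listed point, or the origin of a listed thing).
The state is a dict: "clock": time; "joint_positions": joint angles; "qd": joint speeds; "joint_torque": joint torques, N m; "tcp_pos": TCP position; "tcp_rot": TCP orientation; "force": force on the tool from outside, world axes, zero at the start; "wrist_torque": the same for the moment, N m; "grip_width": finger opening in m.
Only numpy, scipy, OpenCV 4.12 (cv2) and the standard library are available. Lean on these libraries where they do the work, as an engineer would, in place of code of your own. Each camera call takes 0.05 s, during which the arm holds its last target.

## Task

Sort out what has come from the kiln: put all the broken pieces lying on the table into the scoop, press the shard bin's spring flap open with the scoop's lip and tip them all through together, then set the empty scoop back flat on its cork mat. Push the whole bud vases, one after another, into single file between the guide rails of the sponging machine, every one standing fully inside the straight part of the lane; slide them on their feet and never lift or topple them, since their necks snap, and leave the other things on the table alone.

Things in the scene. Friction and masses are not known exactly. Their poses are not given: they have to be found in the camera images.
- bin: Shard bin, fixed: grey sheet-steel box 200 (its x) x 190 (its y) mm with a sloping steel top, 150 mm high at the near side (-x, towards the robot) and 206 mm at the far side (+x). Origin under its centre on the table, z up. In the sloping top is an opening 150 mm wide (y) and 130 mm long (x from -65 to +65 mm), filled by the flap. Inside it is empty and 145 mm deep.
- flap (a joint): Dark steel flap, 146 mm wide and 126 mm long, that fills the bin's opening; hinged along the near (-x) edge of the opening, it opens only downwards into the bin, like a trapdoor. Joint value in rad: 0 shut, grows as it is pressed in, stop at 1.35. A spring shuts it: pressed 90 mm from the hinge it starts to give at about 1 N and takes about 3 N when fully open.
- opening (a point): Centre of the bin's opening, on the sloping top (178 mm above the table); the top rises 0.27 rad towards the bin's +x.
- hinge_line (a point): Middle of the flap's hinge line, 64 mm from the centre of the opening towards the bin's -x, 160 mm above the table.
- scoop: Scrap scoop, loose, 0.2 kg: aluminium sheet 2 mm thick, flat floor 106 mm wide (y), from x = -52 to +79 mm, level right to its open front edge, the lip; back wall and side walls 45 mm high, the side walls falling to 26 mm from x = 40 mm on. Origin on the underside of the floor, 79 mm behind the lip; +x towards the lip, z up. Pieces begin to slide on it at 27 to 33 degrees of slope.
- scoop_handle (a point): Middle of the scoop's straight wooden handle, which runs level along the scoop's x behind the back wall, from x = -58 to -160 mm, 18 mm wide (y) and 24 mm high; this point is at x = -100 mm, 34 mm above the underside of the scoop.
- scoop_lip (a point): Middle of the scoop's lip, its open front edge: x = 79 mm, at floor height.
- mat: Cork mat, fixed, 150 x 130 mm, 4 mm thick, the scoop's place; the scoop stands on it at the start, its origin over the mat's centre and its x along the mat's. Origin under its centre.
- lane: Infeed lane of the white foot-sponging machine, fixed: two straight steel rails 26 mm high, standing on the table itself, inner faces 62 mm apart. Origin on the table at the middle of the mouth, where the straight rails begin; +x runs into the lane, y across it, z up. Before the mouth the rails flare out at 30 degrees to about 107 mm apart at x = -45 mm. The lane has a rubber stop at x = 260 mm, and beyond it the machine, 165 mm high.
- lane_end (a point): Middle of the lane's far end, at its rubber stop, on the table, 260 mm from the mouth.
- shard1: Broken piece 1 of bisque ware, loose, 20 g: a flat irregular slab about 45 to 50 (x) x 26 (y) x 10 mm thick with two parallel long sides (along its x), so that it is gripped across its y. Origin near its middle, on its underside. May be absent.
- shard2: Broken piece 2 of bisque ware, loose, 20 g: a flat irregular slab about 45 to 50 (x) x 26 (y) x 10 mm thick with two parallel long sides (along its x), so that it is gripped across its y. Origin near its middle, on its underside. May be absent.
- shard3: Broken piece 3 of bisque ware, loose, 20 g: a flat irregular slab about 45 to 50 (x) x 26 (y) x 10 mm thick with two parallel long sides (along its x), so that it is gripped across its y. Origin near its middle, on its underside. May be absent.
- shard4: Broken piece 4 of bisque ware, loose, 20 g: a flat irregular slab about 45 to 50 (x) x 26 (y) x 10 mm thick with two parallel long sides (along its x), so that it is gripped across its y. Origin near its middle, on its underside. May be absent.
- vase1: Whole bud vase 1 of pale bisque, loose, 150 g: squat round belly 56 mm in diameter from the table to about 34 mm up, above it a narrow neck, 64 mm high in all, low centre of mass. Origin: centre of its foot. May be absent.
- vase2: Whole bud vase 2 of pale bisque, loose, 150 g: squat round belly 56 mm in diameter from the table to about 34 mm up, above it a narrow neck, 64 mm high in all, low centre of mass. Origin: centre of its foot. May be absent.
- vase3: Whole bud vase 3 of pale bisque, loose, 150 g: squat round belly 56 mm in diameter from the table to about 34 mm up, above it a narrow neck, 64 mm high in all, low centre of mass. Origin: centre of its foot. May be absent.
- vase4: Whole bud vase 4 of pale bisque, loose, 150 g: squat round belly 56 mm in diameter from the table to about 34 mm up, above it a narrow neck, 64 mm high in all, low centre of mass. Origin: centre of its foot. May be absent.
- jar1: Small glass glaze jar with a black lid, 44 mm in diameter, 53 mm high, loose; not part of the job. Origin: centre of its foot.
- jar2: A second glaze jar like jar1, loose; not part of the job. Origin: centre of its foot.
- post: Short kiln post, a pale cylinder 36 mm in diameter, 50 mm high, loose; not part of the job. Origin: centre of its foot.
- looptool: Wooden loop tool, 145 mm long, 14 mm thick, lying, loose; not part of the job. Origin near its middle, on the table.
Mind the look-alikes: they are no part of the job. What is shaped like the vase4 but orange or pink is not meant.

How it is judged:
By the outcome, as a careful person would: the job done as asked, in the order asked, and still so for the second after the job is handed in, with the robot touching nothing.
Of shard1, shard2, shard3, shard4 only 2 to 4 are there at a start; the rules pass over those that are not, and their reading is None.
Of vase1, vase2, vase3, vase4 only 3 to 4 are there at a start; the rules pass over those that are not, and their reading is None.
At some moment in a run one of vase1, vase2, vase3, vase4, shard1, shard2, shard3, shard4 may be knocked a few centimetres aside while the robot is not near it.
It also fails if it takes over 210 s, if anything falls off the work surface, if the arm or the gripper's body presses on something with over 40 N, if the wrist force passes 120 N, or if a joint passes its speed limit or range.

## Working session

There is one attempt and no reset: what is moved stays moved. The work goes in short steps, Python scripts to look and compute and a tool call to move; the robot and the scene stay as the last step left them, time stands still between calls to the robot, and variables do not carry over. Pictures are saved under pics/ and viewed, and the job is handed in when it is done.

Besides the shell and the picture viewer there is one more tool, called as name(argument=value, ...), one argument or row to a line, values as JSON. arm_command: Moves the arm, as the interface text tells. Its arguments: {"type":"object","properties":{"series":{"type":"array","items":{"type":"array","items":{"type":"number"}}},"grip":{"type":"number"},"squeeze":{"type":"number"}},"required":["series"]}

```bash
mkdir -p pics
cat > h.py <<'E'
import numpy as np, cv2
from station import bot, grab_frame, trace, pinpoint
from scipy.spatial.transform import Rotation as Ro
def save(f,name,crop=None,scale=1):
    im=cv2.cvtColor(f["pixels"],cv2.COLOR_RGB2BGR)
    if crop: im=im[crop[1]:crop[3],crop[0]:crop[2]]
    if scale!=1: im=cv2.resize(im,None,fx=scale,fy=scale,interpolation=cv2.INTER_CUBIC)
    cv2.imwrite("pics/"+name,im)
def ray(f,p):
    K=f["mtx"];R=np.array(f["R"]);t=np.array(f["t"])
    d=cv2.undistortPoints(np.array([[p]],float),np.array(K,float),np.array([f["k1"],0,0,0,0.]))[0,0]
    return -R.T@t, R.T@np.array([d[0],d[1],1])
def w(f,p,z=0):
    o,d=ray(f,p); return o+d*(z-o[2])/d[2]
def px(f,X):
    R=np.array(f["R"],float);t=np.array(f["t"],float)
    return cv2.projectPoints(np.array([X],float),cv2.Rodrigues(R)[0],t,np.array(f["mtx"],float),np.array([f["k1"],0,0,0,0.]))[0][0,0]
def st():
    s=bot.read_state(); print("t",s["clock"],"tcp",np.round(s["tcp_pos"],4),"q",np.round(s["tcp_rot"],3),"F",np.round(s["force"],1),"g",round(s["grip_width"],4),"j",np.round(s["joint_positions"],2)); return s
E
python3 - <<'E'
from h import *
st()
for c in ("scene","top","wrist"):
    f=grab_frame(c); save(f,c+"0.png",scale=1.5)
    print(c,np.round(-np.array(f["R"]).T@np.array(f["t"]),3),f["k1"],f["mtx"])
E
```

```text
t 0.0 tcp [ 0.2478 -0.5735  0.2307] q [ 0.836 -0.549 -0.    -0.   ] F [-0.5 -0.1 -0.7] g 0.0852 j [-1.27  0.49  1.56  0.    1.09 -0.11]
scene [ 1.467 -0.014  0.867] 0.03739206103546099 [[422.58342759   0.         257.81273616]
 [  0.         422.58342759 182.57300983]
 [  0.           0.           1.        ]]
top [ 0.408 -0.028  1.673] 0.062478863531937615 [[448.57701866   0.         256.73589331]
 [  0.         448.57701866 198.20227606]
 [  0.           0.           1.        ]]
wrist [ 0.318 -0.543  0.374] -0.04950329434648977 [[281.35386532   0.         252.01818799]
 [  0.         281.35386532 192.52042284]
 [  0.           0.           1.        ]]
```

View pics/top0.png

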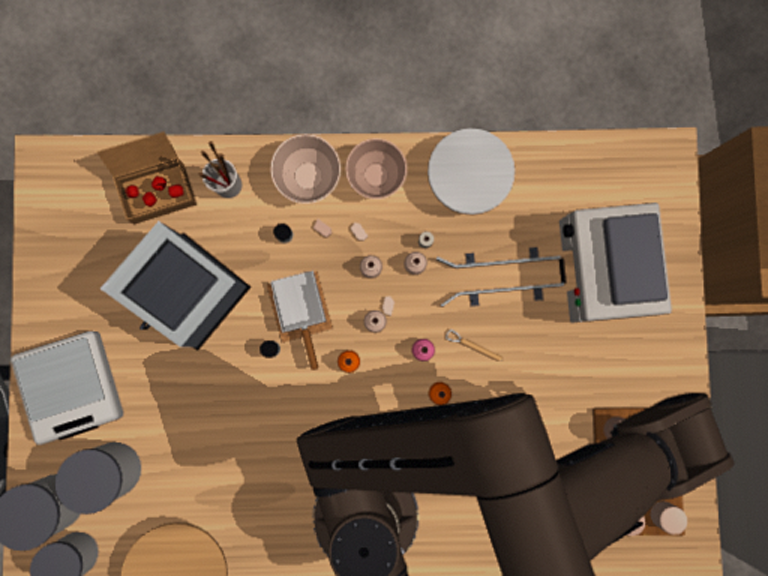

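View pics/scene0.png

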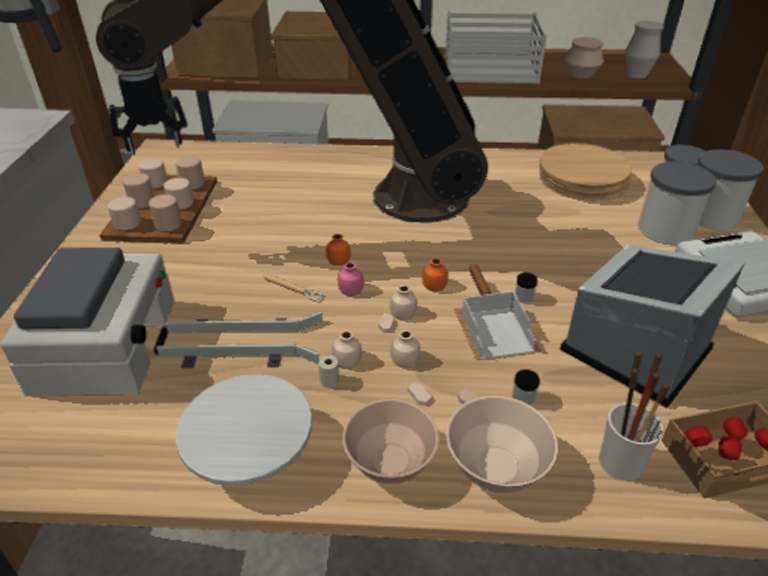

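The top view shows three pale vases at (372,266), (416,262) and (375,321). Three shards lie at (322,228), (358,231) and (387,304). The orange and pink look-alike vases are at (348,361), (424,349) and (441,393), and the post is at (426,240). Next I'll measure.

Run:
```python
from h import *
F={c:grab_frame(c) for c in ("top","scene")}
save(F["top"],"top_crop.png",(160,120,390,270),3.4)
hz={"opening":.178,"hinge_line":.16,"scoop_handle":.038,"scoop_lip":.004,"scoop":.004}
for n in ["bin","opening","hinge_line","scoop","scoop_handle","scoop_lip","mat","lane","lane_end","shard1","vase1","jar1","post","looptool"]:
    for c in F:
        for r in pinpoint(n,c):
            if r["conf"]>.3: print(n,c,round(r["conf"],2),np.round(r["point"],1),np.round(w(F[c],r["point"],hz.get(n,0))[:2],4))
```

```text
bin top 0.78 [128.3 194.3] [0.5537 0.4178]
bin scene 0.76 [424.7 231.3] [0.551 0.425]
opening top 0.72 [111.3 186.5] [0.5651 0.4258]
opening top 0.55 [186.3 157.3] [0.6594 0.1785]
opening scene 0.85 [436.8 186.7] [0.5684 0.4095]
hinge_line top 0.92 [129.2 202.1] [0.5136 0.3721]
hinge_line scene 0.7 [414.1 178.3] [0.5101 0.3692]
scoop top 0.85 [197.4 204.2] [0.5122 0.163 ]
scoop scene 0.7 [327.9 220.2] [0.5232 0.1479]
scoop scene 0.58 [269.1 206.8] [ 0.4715 -0.0297]
scoop_handle top 0.62 [205.1 229.6] [0.4173 0.1321]
scoop_handle scene 0.91 [319.4 193.6] [0.44   0.1249]
scoop_handle scene 0.44 [218.6 253.6] [ 0.7054 -0.1562]
scoop_lip top 0.77 [197.8 180.7] [0.5999 0.1607]
scoop_lip scene 0.65 [422.1 231.7] [0.5573 0.4151]
scoop_lip scene 0.6 [341.8 235.8] [0.5871 0.1824]
scoop_lip scene 0.5 [347.6 197.4] [0.4124 0.2191]
mat top 0.91 [200.9 206.9] [0.5021 0.1506]
mat scene 0.73 [191.4 192.1] [ 0.4071 -0.285 ]
lane top 0.55 [304.  186.2] [ 0.573  -0.2361]
lane scene 0.97 [196.1 225.2] [ 0.5613 -0.2435]
lane_end scene 0.82 [105.5 228.2] [ 0.5871 -0.506 ]
shard1 top 0.66 [236.7 153.5] [0
[... 774 characters left out ...]
ase1 scene 0.77 [223.8 173.6] [ 0.3004 -0.1913]
vase1 scene 0.73 [266.7 207.9] [ 0.4725 -0.0371]
vase1 scene 0.7 [232.1 193.4] [ 0.4068 -0.1519]
jar1 top 0.58 [188.2 157.1] [0.6899 0.1961]
jar1 top 0.41 [183.4 230.7] [0.415  0.2159]
jar1 top 0.38 [275.7 178.2] [ 0.605  -0.1305]
jar1 scene 0.78 [350.4 265.5] [0.6941 0.1943]
jar1 scene 0.59 [348.1 198.7] [0.414 0.221]
post top 0.64 [247.  177.6] [ 0.6091 -0.0229]
post top 0.6 [284.1 161.7] [ 0.6669 -0.1635]
post scene 0.54 [319.1 189.7] [0.3726 0.1316]
post scene 0.5 [220.  253.1] [ 0.6684 -0.1591]
post scene 0.33 [436.7 183.6] [0.3192 0.5233]
looptool top 0.51 [319.  229.4] [ 0.4104 -0.2876]
looptool scene 0.55 [193.4 190.7] [ 0.3995 -0.2797]
```

View pics/top_crop.png

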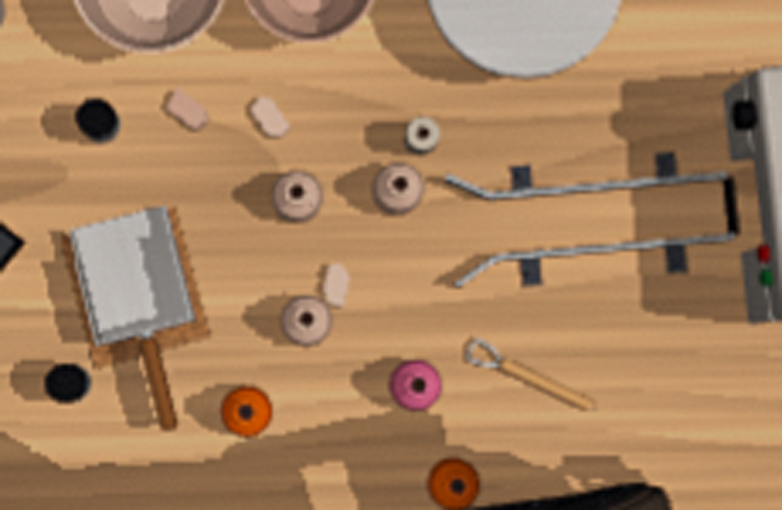

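Run:
```python
from h import *
f=grab_frame("top")
save(f,"t_scoop.png",(165,170,230,255),7)
save(f,"t_bin.png",(60,140,175,240),6)
save(f,"t_lane.png",(285,155,385,215),7.5)
save(f,"t_sh.png",(205,140,300,225),7)
```

```text
(no output)
```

View pics/t_scoop.png

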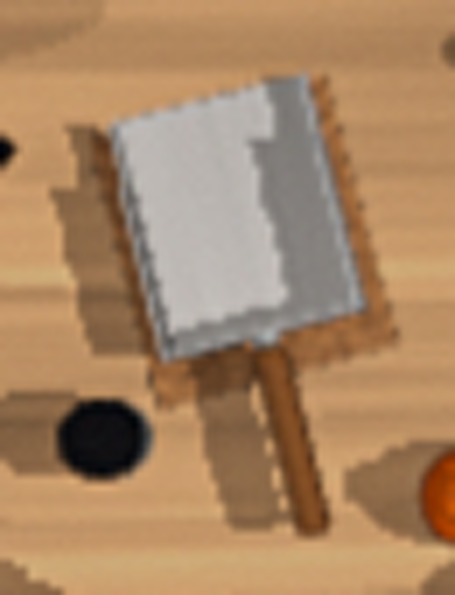

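View pics/t_bin.png

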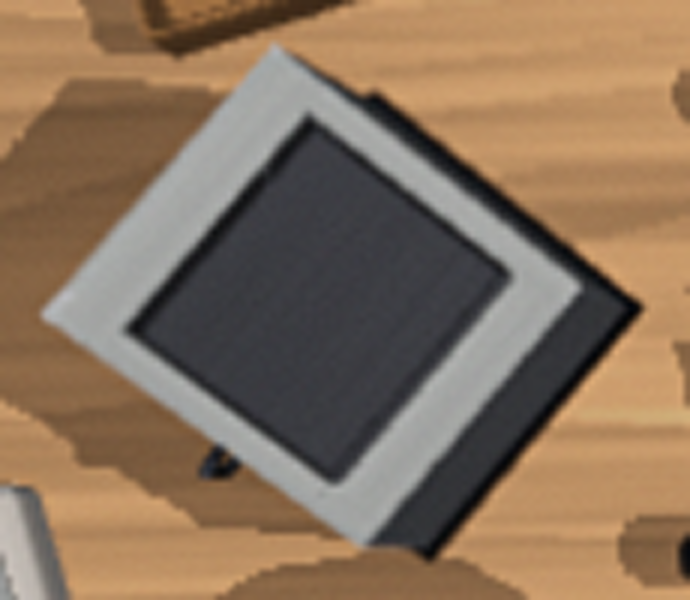

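View pics/t_lane.png

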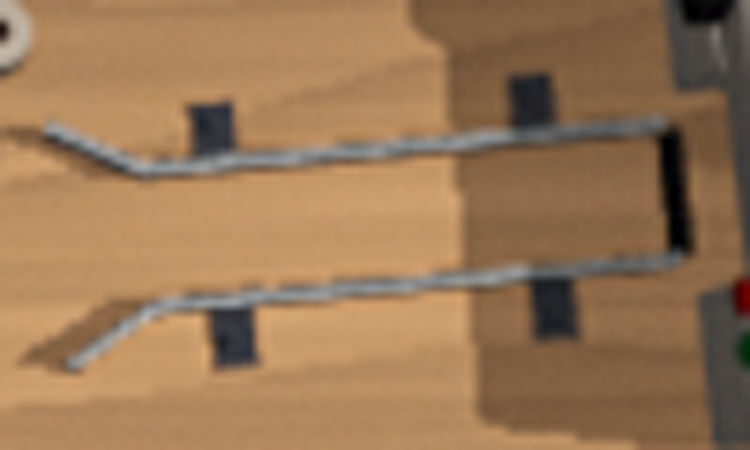

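View pics/t_sh.png

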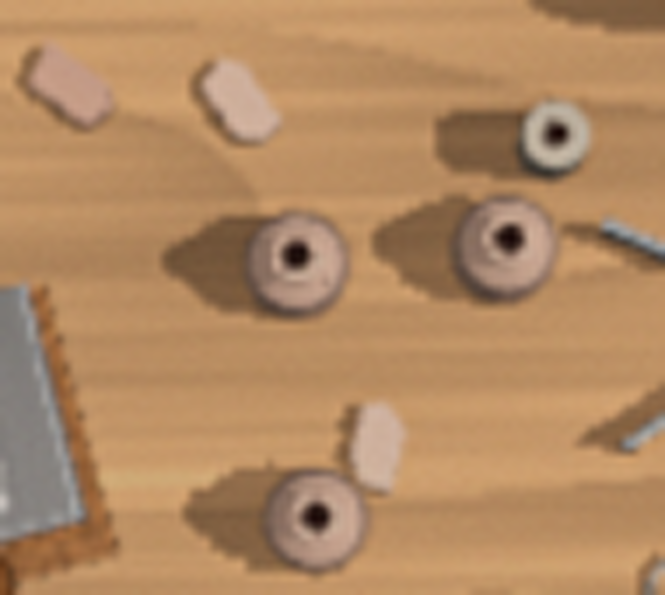

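```bash
cat > fit.py <<'E'
from h import *
from scipy.optimize import least_squares
def c2p(off,s,p): return np.array(off)+(np.array(p)+.5)/s-.5
def tr(P,X):
    c,s=np.cos(P[2]),np.sin(P[2]); return np.array([P[0]+c*X[0]-s*X[1],P[1]+s*X[0]+c*X[1],X[2]])
def fit(f,X,U,x0):
    r=lambda P: np.concatenate([px(f,tr(P,a))-u for a,u in zip(X,U)])
    s=least_squares(r,x0); return s.x,np.round(s.fun.reshape(-1,2),1).tolist()
E
python3 - <<'E'
from fit import *
f=grab_frame("top")
o=lambda L,off,s:[c2p(off,s,p) for p in L]
X=[(.1,.095,.206),(.1,-.095,.206),(-.1,.095,.15),(-.1,-.095,.15),(.0626,.075,.1955),(.0626,-.075,.1955),(-.0626,.075,.1605),(-.0626,-.075,.1605)]
U=o([(42,316),(275,45),(365,545),(582,285),(130,330),(310,120),(335,482),(512,275)],(60,140),6)
print("bin",fit(f,X,U,(.55,.42,.8)))
X=[(.079,.053,.03),(.079,-.053,.03),(-.052,.053,.049),(-.052,-.053,.049),(-.16,.009,.046),(-.16,-.009,.046)]
U=o([(112,128),(307,77),(165,358),(362,307),(298,534),(327,526)],(165,170),7)
print("scoop",fit(f,X,U,(.51,.15,.2)))
X=[(0,.031,.026),(.26,.031,.026),(0,-.031,.026),(.26,-.031,.026)]
U=o([(143,174),(663,131),(168,303),(682,258)],(285,155),7.5)
print("lane",fit(f,X,U,(.56,-.24,-1.5)))
# shards
for s in [[(22,85),(45,45),(113,100),(92,128)],[(195,95),(222,60),(282,120),(255,145)],[(350,475),(362,403),(404,410),(388,492)]]:
    q=np.array([w(f,c2p((205,140),7,p),.01)[:2] for p in s]); r=cv2.minAreaRect((q*1000).astype(np.float32)); print("shard",r)
for v in [(297,265),(506,248),(316,520)]:
    print("vase",w(f,c2p((205,140),7,v),.025)[:2])
E
```

```text
bin (array([0.5544027 , 0.41948545, 0.87635061]), [[0.4, 0.1], [0.3, 0.1], [-0.0, 0.7], [0.4, 0.1], [0.2, 0.5], [0.4, -0.0], [-0.7, -0.5], [-1.0, -0.9]])
scoop (array([0.5123846 , 0.15282709, 0.23351039]), [[-0.5, -1.5], [-0.2, -1.3], [-0.2, 0.2], [0.3, 0.2], [-0.0, 1.2], [0.7, 1.0]])
lane (array([ 0.56908124, -0.2354021 , -1.49883838]), [[0.3, 0.5], [0.9, -0.1], [-1.4, -0.1], [0.2, -0.4]])
shard ((705.8693237304688, 96.67279052734375), (46.42819595336914, 24.740917205810547), 57.34175109863281)
shard ((694.7926025390625, 7.999778747558594), (45.50699996948242, 23.527568817138672), 43.81817626953125)
shard ((510.74267578125, -62.68305206298828), (22.608598709106445, 44.42282485961914), 77.86917114257812)
vase [ 0.60669584 -0.02295908]
vase [ 0.61388528 -0.13354229]
vase [ 0.47192035 -0.03063089]
```

arm_command(
  series=[
    [23, 43, 0, 0, 0, -4],
    [23, 43, 0, 0, 0, -4],
    [23, 43, 0, 0, 0, -4],
    [23, 43, 0, 0, 0, -4],
    [23, 43, 0, 0, 0, -4],
  ],
  grip=45,
)

```text
clock: 2.25
tcp_pos: [0.3625, -0.3564, 0.2303]
tcp_rot: [0.721, -0.693, 0.001, 0.001]
force: [0.9, -0.6, -0.7]
grip_width: 0.0449
```

arm_command(
  series=[
    [23, 43, -10, 0, 0, -4],
    [23, 43, -10, 0, 0, -4],
    [23, 43, -10, 0, 0, -4],
    [23, 43, -10, 0, 0, -4],
    [23, 43, -10, 0, 0, 0],
  ],
)

```text
clock: 2.75
tcp_pos: [0.4777, -0.1395, 0.1827]
tcp_rot: [-0.611, 0.792, -0.004, -0.0]
force: [1.0, -0.7, -0.2]
grip_width: 0.0451
```

Run:
```python
from h import *
f=grab_frame("wrist"); save(f,"w1.png",scale=1.5)
for r in pinpoint("shard1","wrist"): print(r["conf"],r["point"],w(f,r["point"],0))
for i,r in enumerate(trace("shard1","wrist")):
    if r["conf"]<.2: continue
    m=r["region"].astype(np.uint8); c=max(cv2.findContours(m,0,2)[0],key=cv2.contourArea)[:,0]
    q=np.array([w(f,p,.01)[:2] for p in c])*1000; print(r["conf"],cv2.minAreaRect(q.astype(np.float32)))
for r in trace("vase1","wrist"): print("v",r["conf"],r["rect"],w(f,r["rect"][:2],.03))
```

```text
0.79 [179.1, 159.9] [ 0.5145898 -0.0606042  0.       ]
0.73 [63.8, 13.2] [0.69541639 0.00817745 0.        ]
0.48 [371.9, 198.9] [ 4.08335306e-01 -2.74051598e-01 -5.55111512e-17]
0.87 ((512.3306274414062, -64.9991455078125), (28.117197036743164, 46.32378387451172), 75.4583511352539)
0.67 ((693.7704467773438, 4.639196395874023), (49.07657241821289, 26.871450424194336), 35.91371536254883)
0.46 ((691.26513671875, 73.17039489746094), (12.51639461517334, 25.98177146911621), 63.79566192626953)
v 0.87 [141.8, 271.6, 40.2, 22.4] [0.3998292  0.01991288 0.03      ]
v 0.75 [159.9, 207.7, 48.2, 51.6] [ 0.47211874 -0.03080302  0.03      ]
v 0.74 [272.8, 238.1, 44.0, 54.3] [ 0.40333589 -0.14463578  0.03      ]
v 0.66 [210.0, 50.8, 60.6, 65.2] [ 0.61151832 -0.13251368  0.03      ]
v 0.62 [107.9, 86.0, 65.9, 60.1] [ 0.60786638 -0.02404805  0.03      ]
```

View pics/w1.png

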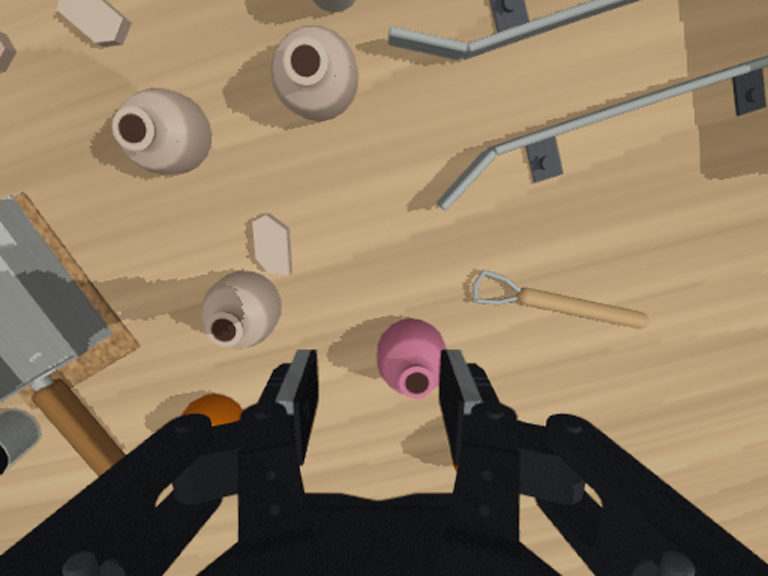

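arm_command(
  series=[
    [20, 37, -30, 0, 0, 0],
    [21, 37, -30, 0, 0, 0],
    [0, 0, -35, 0, 0, 0],
    [0, 0, 0, 0, 0, 0],
  ],
)

```text
clock: 3.35
tcp_pos: [0.5192, -0.0721, 0.0891]
tcp_rot: [-0.61, 0.792, -0.006, 0.001]
force: [0.4, 0.8, -0.1]
grip_width: 0.0449
```

arm_command(
  series=[
    [0, 7, -30, 0, 0, 0],
    [0, 0, -30, 0, 0, 0],
    [0, 0, -25, 0, 0, 0],
    [0, 0, 0, 0, 0, 0],
  ],
)

```text
clock: 3.75
tcp_pos: [0.5212, -0.0717, 0.0076]
tcp_rot: [-0.607, 0.795, -0.009, 0.003]
force: [0.1, -0.7, 0.6]
grip_width: 0.045
```

arm_command(
  series=[
    [0, 6, -5, 0, 0, 0],
    [0, 0, 0, 0, 0, 0],
  ],
)

```text
clock: 3.95
tcp_pos: [0.5222, -0.0677, 0.0055]
tcp_rot: [-0.606, 0.796, -0.01, 0.004]
force: [-0.2, 0.4, 0.7]
grip_width: 0.0453
```

arm_command(
  series=[
    [0, 0, 0, 0, 0, 0],
    [0, 0, 0, 0, 0, 0],
    [0, 0, 0, 0, 0, 0],
    [0, 0, 0, 0, 0, 0],
  ],
  grip=10,
  squeeze=30,
)

```text
clock: 4.35
tcp_pos: [0.5238, -0.0684, 0.0093]
tcp_rot: [-0.606, 0.796, -0.013, 0.006]
force: [-0.9, -0.1, 0.0]
grip_width: 0.0232
```

arm_command(
  series=[
    [0, 0, 30, 0, 0, 0],
    [0, 0, 50, 0, 0, 0],
    [0, 0, 40, 0, 0, 0],
  ],
)

```text
clock: 4.65
tcp_pos: [0.5211, -0.0677, 0.1283]
tcp_rot: [-0.606, 0.795, -0.009, 0.003]
force: [0.3, -0.0, 0.3]
grip_width: 0.0226
```

Run:
```python
from h import *
s=st()
f=grab_frame("wrist"); save(f,"w2.png",scale=1.5)
R=Ro.from_quat(s["tcp_rot"]).as_matrix(); print(np.round(R,3))
z=R[:,2]; print("fix rotvec deg",np.degrees(np.cross(z,[0,0,-1])))
```

```text
t 4.65 tcp [ 0.5211 -0.0677  0.1283] q [-0.606  0.795 -0.009  0.003] F [ 0.3 -0.   0.3] g 0.0226 j [-0.25  0.48  1.92 -0.01  0.72  1.6 ]
[[-0.266 -0.964  0.014]
 [-0.964  0.266 -0.01 ]
 [ 0.006 -0.017 -1.   ]]
fix rotvec deg [0.60033938 0.82310512 0.        ]
```

View pics/w2.png

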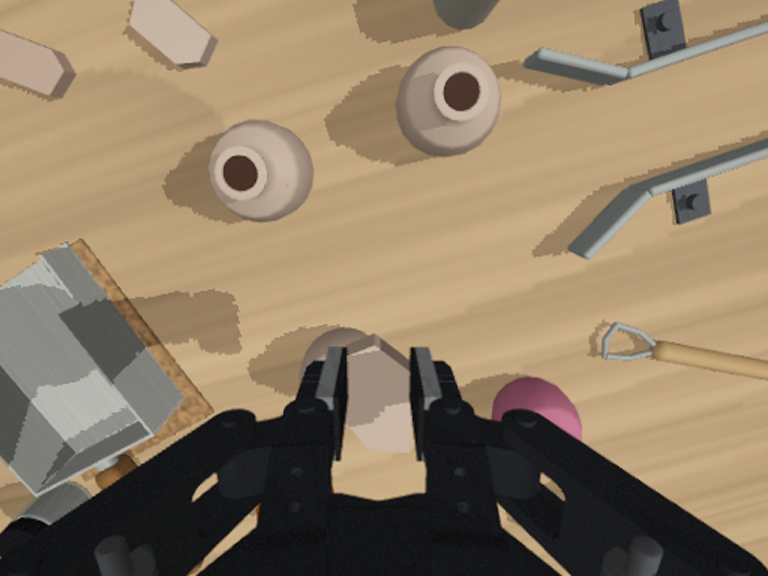

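arm_command(
  series=[
    [-5, 45, 0, 0.6, 0.8, 6],
    [-5, 46, 0, 0, 0, 6],
    [-5, 46, 0, 0, 0, 6],
    [-5, 46, 0, 0, 0, 6],
    [-4, 40, -20, 0, 0, 4],
  ],
)

```text
clock: 5.2
tcp_pos: [0.5009, 0.1578, 0.1188]
tcp_rot: [0.783, -0.621, 0.006, -0.009]
force: [0.9, 0.6, -1.2]
grip_width: 0.0233
```

arm_command(
  series=[
    [0, 0, -20, 0, 0, 0],
    [0, 0, 0, 0, 0, 0],
  ],
)

```text
clock: 5.4
tcp_pos: [0.499, 0.1626, 0.0968]
tcp_rot: [0.786, -0.618, 0.006, -0.008]
force: [-1.0, -0.0, -0.4]
grip_width: 0.0229
```

Run:
```python
from h import *
s=st()
f=grab_frame("wrist"); save(f,"w3.png",scale=1.5)
R=Ro.from_quat(s["tcp_rot"]).as_matrix(); print(np.degrees(np.arctan2(R[1,0],R[0,0])))
z=R[:,2]; print("fix rotvec deg",np.degrees(np.cross(z,[0,0,-1])))
```

```text
t 5.4 tcp [0.499  0.1626 0.0968] q [ 0.786 -0.618  0.006 -0.008] F [-1.  -0.  -0.4] g 0.0229 j [0.19 0.53 1.95 0.   0.64 1.52]
-76.33175939317012
fix rotvec deg [-0.31819124  1.07687251  0.        ]
```

View pics/w3.png

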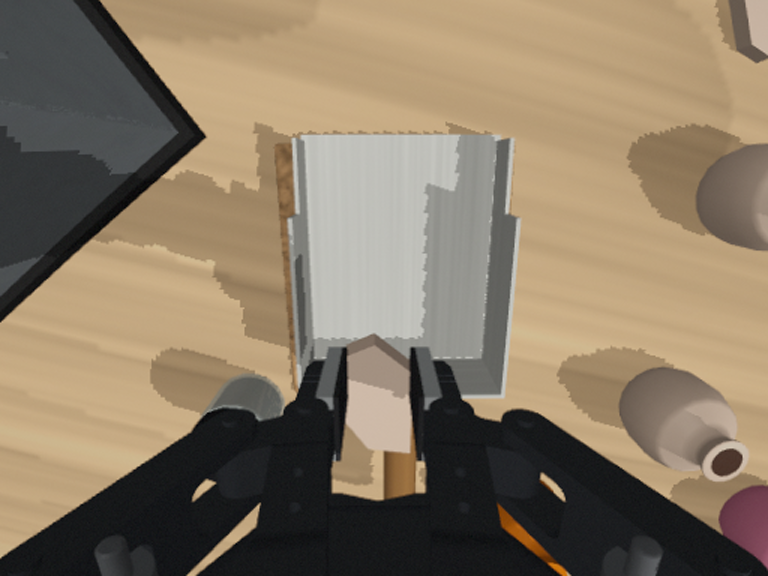

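Run:
```python
from fit import *
f=grab_frame("wrist"); s=st()
X=[(.079,.053,.03),(.079,-.053,.03),(.04,.053,.049),(.04,-.053,.049),(-.052,-.053,.049)]
U=[(np.array(p)+.5)/1.5-.5 for p in [(293,138),(514,138),(289,217),(520,217),(506,397)]]
P,e=fit(f,X,U,(.51,.15,.23)); print("scoop",P,e)
c,sn=np.cos(P[2]),np.sin(P[2]); d=np.array(s["tcp_pos"][:2])-P[:2]; print("tcp in scoop",c*d[0]+sn*d[1],-sn*d[0]+c*d[1])
print(px(f,[*s["tcp_pos"][:2],.006])*1.5, px(f,s["tcp_pos"])*1.5)
```

```text
t 5.5 tcp [0.5001 0.1618 0.0986] q [ 0.786 -0.619  0.006 -0.009] F [-0.5 -0.5 -0.2] g 0.023 j [0.19 0.53 1.95 0.   0.64 1.52]
scoop [0.51222945 0.15340179 0.24418845] [[-0.4, -2.3], [0.2, -3.1], [0.1, 2.8], [0.6, 2.0], [-0.6, 0.9]]
tcp in scoop -0.009748967793609807 0.011073290748479455
[380.76078611 296.60445998] [381.75777887 369.5185612 ]
```

arm_command(
  series=[
    [-2, -7, -30, -0.3, 1, 0],
    [0, 0, -30, 0, 0, 0],
    [0, 0, -18, 0, 0, 0],
    [0, 0, 0, 0, 0, 0],
  ],
)

```text
clock: 5.9
tcp_pos: [0.5015, 0.1516, 0.023]
tcp_rot: [0.784, -0.621, 0.004, -0.004]
force: [-0.2, -0.0, 1.2]
grip_width: 0.023
```

arm_command(
  series=[
    [0, 0, -5, 0, 0, 0],
    [0, 0, 0, 0, 0, 0],
    [0, 0, 0, 0, 0, 0],
  ],
  grip=38,
)

```text
clock: 6.2
tcp_pos: [0.5034, 0.1504, 0.0207]
tcp_rot: [0.783, -0.622, 0.005, -0.006]
force: [-0.1, -0.1, 1.1]
grip_width: 0.0378
```

arm_command(
  series=[
    [0, 0, 40, 0, 0, 0],
    [12, -5, 50, 0, 0, -5],
    [40, -28, 10, 0, 0, -5],
    [40, -28, 0, 0, 0, -5],
    [40, -28, 0, 0, 0, -5],
  ],
  grip=45,
)

```text
clock: 6.7
tcp_pos: [0.6352, 0.0618, 0.1311]
tcp_rot: [-0.661, 0.751, -0.007, 0.006]
force: [0.5, 0.2, -0.6]
grip_width: 0.045
```

```bash
cat > lk.py <<'E'
from h import *
import sys
s=st(); f=grab_frame("wrist"); save(f,sys.argv[1]+".png",scale=1.5)
R=Ro.from_quat(s["tcp_rot"]).as_matrix(); print("yaw",np.degrees(np.arctan2(R[1,0],R[0,0])))
z=R[:,2]; print("fix rotvec deg",np.degrees(np.cross(z,[0,0,-1])))
for i,r in enumerate(trace("shard1","wrist")):
    if r["conf"]<.2: continue
    m=r["region"].astype(np.uint8); c=max(cv2.findContours(m,0,2)[0],key=cv2.contourArea)[:,0]
    q=np.array([w(f,p,.008)[:2] for p in c])*1000; print(round(r["conf"],2),np.round(r["rect"],0)*1.5,cv2.minAreaRect(q.astype(np.float32)))
E
python3 lk.py w4
```

```text
t 6.7 tcp [0.6352 0.0618 0.1311] q [-0.661  0.751 -0.007  0.006] F [ 0.5  0.2 -0.6] g 0.045 j [-0.01  0.61  1.64 -0.    0.88  1.69]
yaw -97.27437401411383
fix rotvec deg [0.0923204  1.04730049 0.        ]
0.86 [456.  177.   73.5  73.5] ((697.660400390625, 8.092279434204102), (47.673728942871094, 27.246248245239258), 33.83323287963867)
0.63 [310.5 175.5  81.   78. ] ((706.9877319335938, 96.05901336669922), (50.385948181152344, 26.61903190612793), 53.94466018676758)
0.52 [304.5 475.5  15.   30. ] ((486.7745361328125, 138.03713989257812), (25.638198852539062, 9.401747703552246), 12.469059944152832)
```

View pics/w4.png

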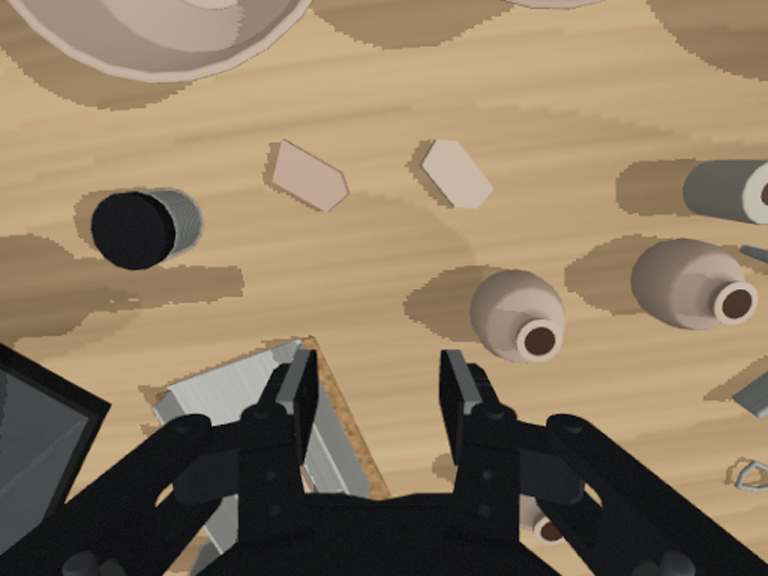

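Run:
```python
from h import *
f=grab_frame("wrist")
for a,b in [((422,171),(460,208)),((458,141),(493,187)),((273,179),(326,212)),((285,140),(346,184))]:
    p,q=[w(f,(np.array(t)+.5)/1.5-.5,.008)[:2] for t in (a,b)]; d=q-p; print((p+q)/2,np.linalg.norm(d),np.degrees(np.arctan2(d[1],d[0])))
```

```text
[0.69240313 0.01399798] 0.033047658043019734 -139.9429088623082
[ 0.7048843  -0.00834688] 0.03544579723544699 -147.0199931552292
[0.70025205 0.10137308] 0.03792467650156228 -129.77046430280845
[0.71864672 0.08809702] 0.04462376346059337 -133.1441672137006
```

arm_command(
  series=[
    [13, -11, 0, 0, 1, 8],
    [13, -11, 0, 0, 0, 8],
    [13, -11, -10, 0, 0, 8],
    [13, -11, -20, 0, 0, 8],
    [11, -12, -20, 0, 0, 8],
  ],
)

```text
clock: 7.35
tcp_pos: [0.6968, 0.0077, 0.0842]
tcp_rot: [0.885, -0.465, 0.001, -0.001]
force: [0.2, 1.0, -0.6]
grip_width: 0.0451
```

arm_command(
  series=[
    [0, 0, -25, 0, 0, 4],
    [0, 0, -20, 0, 0, 0],
    [0, 0, 0, 0, 0, 0],
  ],
)

```text
clock: 7.65
tcp_pos: [0.6947, 0.0085, 0.0369]
tcp_rot: [0.903, -0.429, -0.0, -0.0]
force: [-0.2, 0.7, -0.4]
grip_width: 0.0449
```

```bash
python3 lk.py w5
```

```text
t 7.65 tcp [0.6947 0.0085 0.0369] q [ 0.903 -0.429 -0.    -0.   ] F [-0.2  0.7 -0.4] g 0.0449 j [-0.08  0.8   1.52  0.    0.82  0.8 ]
yaw -50.84282074401117
fix rotvec deg [-0.01252965 -0.01198477 -0.        ]
0.96 [387.  336.   63.  115.5] ((698.27783203125, 7.029890060424805), (51.121177673339844, 25.720720291137695), 33.28846740722656)
0.94 [229.5 183.   99.  135. ] ((707.2584228515625, 96.00621032714844), (49.679508209228516, 29.296632766723633), 52.70470428466797)
```

View pics/w5.png

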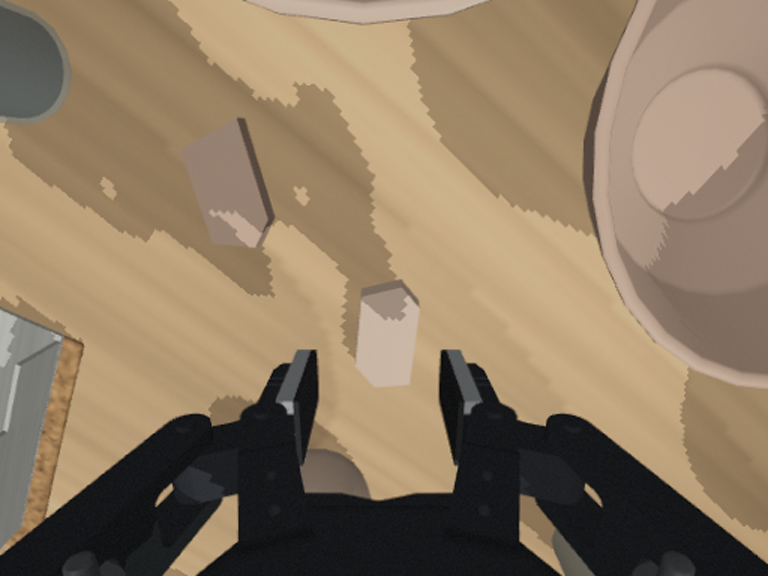

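arm_command(
  series=[
    [3, -1, -18, 0, 0, -3],
    [0, 0, -15, 0, 0, 0],
    [0, 0, -1, 0, 0, 0],
  ],
)

```text
clock: 8.05
tcp_pos: [0.7006, 0.0086, 0.0098]
tcp_rot: [0.892, -0.452, 0.005, -0.002]
force: [-0.8, 0.2, 0.7]
grip_width: 0.0451
```

arm_command(
  series=[
    [0, 0, -1, 0, 0, 0],
    [0, 0, 0, 0, 0, 0],
    [0, 0, 0, 0, 0, 0],
    [0, 0, 0, 0, 0, 0],
  ],
  grip=10,
)

```text
clock: 8.45
tcp_pos: [0.7014, 0.009, 0.0119]
tcp_rot: [0.892, -0.451, 0.006, -0.003]
force: [0.2, -0.3, 0.4]
grip_width: 0.0101
```

arm_command(
  series=[
    [0, 0, 30, 0, 0, 0],
    [0, 0, 50, 0, 0, -4],
    [-36, 35, 40, 0, 0, -4],
    [-36, 35, 10, 0, 0, -4],
    [-36, 35, 0, 0, 0, -4],
  ],
)

```text
clock: 8.95
tcp_pos: [0.6013, 0.1043, 0.1372]
tcp_rot: [0.817, -0.577, 0.007, -0.003]
force: [0.9, 0.7, -1.0]
grip_width: 0.0098
```

arm_command(
  series=[
    [40, -35, -10, 0, 0, 6],
    [40, -35, -20, 0, 0, 6],
    [16, -25, -30, 0, 0, 4],
    [0, 0, -25, 0, 0, 0],
    [0, 0, 0, 0, 0, 0],
  ],
  grip=45,
)

```text
clock: 9.45
tcp_pos: [0.6902, 0.0168, 0.0533]
tcp_rot: [0.892, -0.453, 0.006, -0.004]
force: [0.0, 0.4, -0.3]
grip_width: 0.0451
```

```bash
python3 lk.py w6
```

```text
t 9.45 tcp [0.6902 0.0168 0.0533] q [ 0.892 -0.453  0.006 -0.004] F [ 0.   0.4 -0.3] g 0.0451 j [-0.07  0.77  1.54  0.    0.82  0.87]
yaw -53.83983832177704
fix rotvec deg [-0.07997962  0.77034329  0.        ]
0.98 [256.5 190.5  87.  129. ] ((707.34375, 96.51210021972656), (49.71944046020508, 29.061098098754883), 52.03668212890625)
0.6 [  4.5 468.    7.5  54. ] ((492.4867858886719, 136.07174682617188), (39.98817825317383, 4.442109107971191), 18.880430221557617)
0.59 [405.  325.5  51.  103.5] ((698.3359985351562, 6.877347946166992), (51.035606384277344, 25.82012367248535), 34.05670166015625)
```

View pics/w6.png

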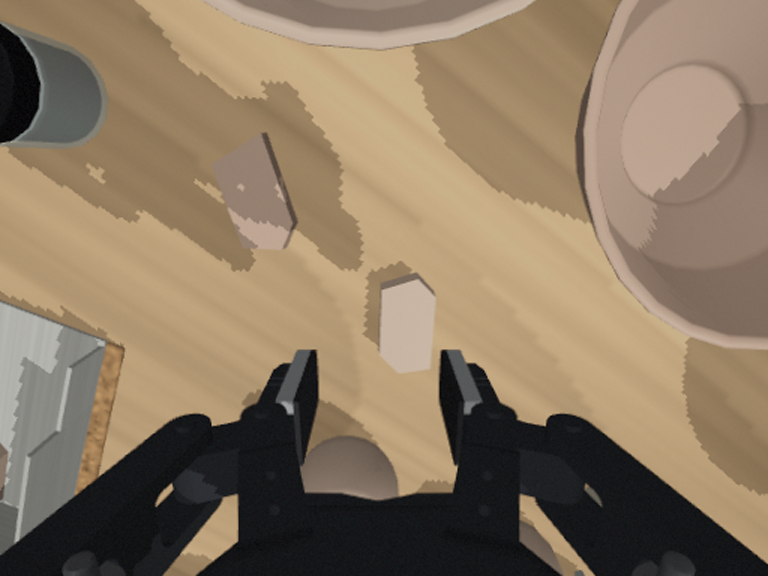

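arm_command(
  series=[
    [8, -10, -24, 0, 0.8, 0],
    [0, 0, -20, 0, 0, 0],
    [0, 0, -7, 0, 0, 0],
    [0, 0, 0, 0, 0, 0],
  ],
)

```text
clock: 9.95
tcp_pos: [0.7021, 0.009, 0.0127]
tcp_rot: [0.892, -0.452, 0.006, -0.003]
force: [-0.6, 0.3, 0.3]
grip_width: 0.0455
```

arm_command(
  series=[
    [-2, -1, -9, 0, 0, 0],
    [0, 0, -3, 0, 0, 0],
  ],
)

```text
clock: 10.15
tcp_pos: [0.7009, 0.0086, 0.0033]
tcp_rot: [0.892, -0.451, 0.008, -0.004]
force: [-0.3, 0.7, -0.1]
grip_width: 0.0449
```

arm_command(
  series=[
    [0, 0, -2, 0, 0, 0],
    [0, 0, -1, 0, 0, 0],
    [0, 0, -1, 0, 0, 0],
    [0, 0, -1, 0, 0, 0],
  ],
  grip=10,
)

```text
clock: 10.55
tcp_pos: [0.7012, 0.0087, 0.0015]
tcp_rot: [0.892, -0.451, 0.008, -0.004]
force: [-3.7, 0.2, 7.3]
grip_width: 0.0246
```

arm_command(
  series=[
    [0, 0, 30, 0, 0, 0],
    [0, 0, 50, 0, 0, -4],
    [-36, 33, 45, 0, 0, -5],
    [-36, 33, 10, 0, 0, -5],
    [-36, 33, 0, 0, 0, -5],
  ],
)

```text
clock: 11.05
tcp_pos: [0.6021, 0.098, 0.1299]
tcp_rot: [0.801, -0.599, 0.01, -0.005]
force: [1.3, 0.9, 0.8]
grip_width: 0.0246
```

arm_command(
  series=[
    [-38, 33, 0, 0, 0, -4],
    [0, 0, 0, 0, 0, 0],
  ],
)

```text
clock: 11.25
tcp_pos: [0.5598, 0.1342, 0.1317]
tcp_rot: [0.778, -0.628, 0.01, -0.005]
force: [0.3, -0.6, -0.3]
grip_width: 0.0244
```

```bash
python3 lk.py w7
```

```text
t 11.25 tcp [0.5598 0.1342 0.1317] q [ 0.778 -0.628  0.01  -0.005] F [ 0.3 -0.6 -0.3] g 0.0244 j [ 0.12  0.53  1.8  -0.01  0.79  1.49]
yaw -77.82535676451663
fix rotvec deg [0.2836821  1.22521595 0.        ]
0.97 [492.  54.  78. 102.] ((705.8308715820312, 97.49284362792969), (48.945220947265625, 29.027050018310547), 51.870635986328125)
0.66 [324.  348.   25.5  18. ] ((507.269775390625, 158.9145050048828), (6.582193374633789, 16.478687286376953), 45.341346740722656)
0.56 [379.5 385.5  70.5 129. ] ((485.3585510253906, 118.424560546875), (102.49812316894531, 50.23116683959961), 13.567985534667969)
0.28 [753.  511.5  28.5  37.5] ((434.20379638671875, -223.5905303955078), (47.82412338256836, 27.683246612548828), 73.10775756835938)
```

View pics/w7.png

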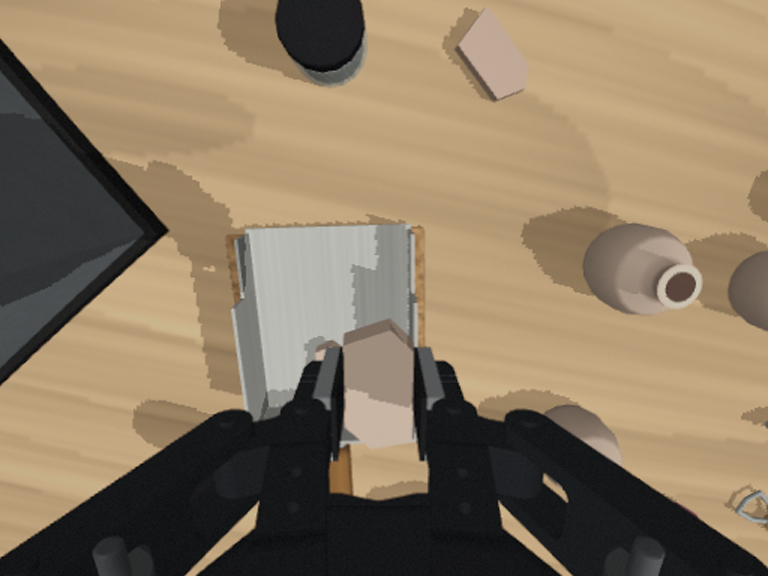

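arm_command(
  series=[
    [-7, 15, -25, 0.3, 1.2, 1],
    [0, 0, -40, 0, 0, 0],
    [0, 0, -20, 0, 0, 0],
    [0, 0, 0, 0, 0, 0],
  ],
)

```text
clock: 11.75
tcp_pos: [0.5615, 0.1451, 0.0455]
tcp_rot: [0.784, -0.621, 0.003, -0.003]
force: [0.0, -0.3, -0.5]
grip_width: 0.0248
```

arm_command(
  series=[
    [-10, 7, -15, 0, 0, 0],
    [0, 0, -18, 0, 0, 0],
    [0, 0, 0, 0, 0, 0],
  ],
)

```text
clock: 12.05
tcp_pos: [0.5549, 0.1502, 0.0131]
tcp_rot: [0.783, -0.621, 0.004, -0.004]
force: [-0.2, 0.0, 0.4]
grip_width: 0.0244
```

arm_command(
  series=[
    [0, 0, -4, 0, 0, 0],
    [0, 0, 0, 0, 0, 0],
    [0, 0, 0, 0, 0, 0],
  ],
  grip=38,
)

```text
clock: 12.35
tcp_pos: [0.5573, 0.1493, 0.0117]
tcp_rot: [0.783, -0.622, 0.006, -0.006]
force: [0.3, 0.5, -0.2]
grip_width: 0.0379
```

arm_command(
  series=[
    [0, 0, 40, 0, 0, 0],
    [10, -6, 50, 0, 0, 6],
    [30, -14, 10, 0, 0, 8],
    [30, -14, 0, 0, 0, 8],
    [30, -10, 0, 0, 0, 8],
  ],
  grip=45,
)

```text
clock: 12.85
tcp_pos: [0.658, 0.1049, 0.121]
tcp_rot: [0.921, -0.389, 0.006, -0.007]
force: [-0.3, 0.3, -0.8]
grip_width: 0.0451
```

arm_command(
  series=[
    [30, -8, -10, 0, 0, 7],
    [14, 0, -30, 0, 0, 1],
    [0, 0, -20, 0, 0, 0],
    [0, 0, 0, 0, 0, 0],
  ],
)

```text
clock: 13.25
tcp_pos: [0.7085, 0.0938, 0.0643]
tcp_rot: [0.948, -0.319, 0.01, -0.009]
force: [0.5, 0.2, 0.1]
grip_width: 0.0449
```

```bash
python3 lk.py w8; python3 -c "
from h import *
save(grab_frame('top'),'t8.png',(150,120,300,250),5)"
```

```text
t 13.25 tcp [0.7085 0.0938 0.0643] q [ 0.948 -0.319  0.01  -0.009] F [0.5 0.2 0.1] g 0.0449 j [0.04 0.78 1.47 0.01 0.86 0.68]
yaw -37.26833826041942
fix rotvec deg [-0.56583125  1.42376403  0.        ]
0.86 [ 24. 465.  48.  81.] ((485.92791748046875, 149.1962890625), (60.00688934326172, 29.07453155517578), 15.81862735748291)
0.77 [ 85.5 414.   78.   87. ] ((547.0910034179688, 149.57205200195312), (58.75357437133789, 28.402822494506836), 10.952784538269043)
0.75 [372.  315.   55.5 102. ] ((707.0943603515625, 96.86650085449219), (51.993064880371094, 25.154918670654297), 53.401947021484375)
```

View pics/w8.png

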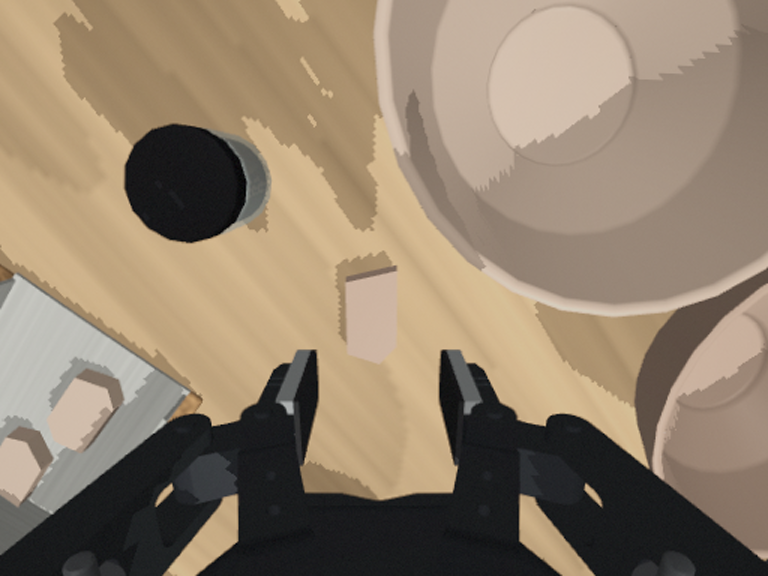

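View pics/t8.png

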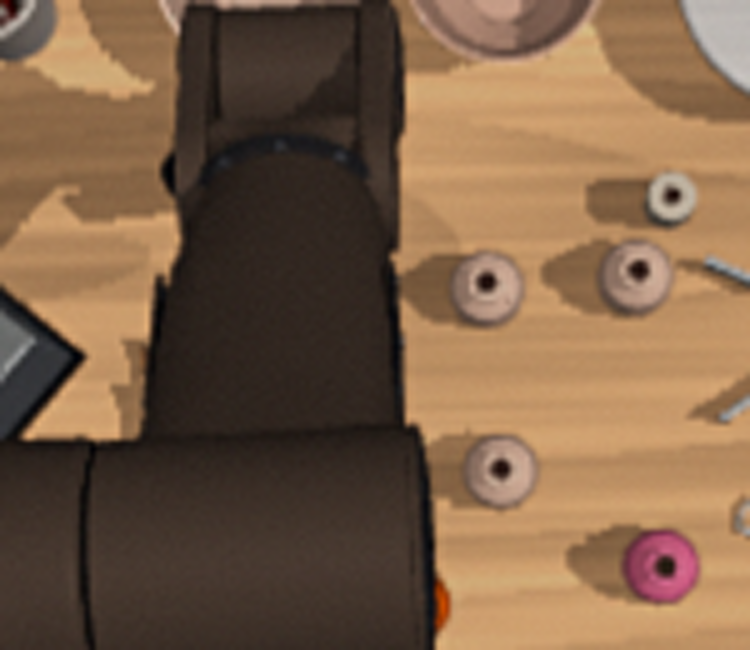

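arm_command(
  series=[
    [-2, 3, -28, -0.6, 1.4, 0],
    [0, 0, -22, 0, 0, 0],
    [0, 0, -10, 0, 0, 0],
    [0, 0, 0, 0, 0, 0],
  ],
)

```text
clock: 13.8
tcp_pos: [0.7094, 0.0982, 0.0138]
tcp_rot: [0.948, -0.319, 0.006, -0.002]
force: [0.2, -1.0, 0.0]
grip_width: 0.0451
```

arm_command(
  series=[
    [-2, -1, -10, 0, 0, 0],
    [0, 0, -4, 0, 0, 0],
  ],
)

```text
clock: 14.0
tcp_pos: [0.7083, 0.0973, 0.0021]
tcp_rot: [0.948, -0.319, 0.008, -0.003]
force: [0.6, -0.6, 0.2]
grip_width: 0.0453
```

arm_command(
  series=[
    [0, 0, -2, 0, 0, 0],
    [0, 0, -1, 0, 0, 0],
    [0, 0, -1, 0, 0, 0],
    [0, 0, -1, 0, 0, 0],
  ],
  grip=10,
)

```text
clock: 14.4
tcp_pos: [0.7086, 0.0973, 0.0003]
tcp_rot: [0.948, -0.319, 0.009, -0.003]
force: [-3.3, -1.0, 6.7]
grip_width: 0.0249
```

arm_command(
  series=[
    [0, 0, 30, 0, 0, 0],
    [0, 0, 50, 0, 0, -8],
    [-35, 13, 45, 0, 0, -8],
    [-40, 14, 10, 0, 0, -8],
    [-40, 14, 0, 0, 0, -8],
  ],
)

```text
clock: 14.9
tcp_pos: [0.5985, 0.1351, 0.1336]
tcp_rot: [0.817, -0.577, 0.01, -0.003]
force: [0.6, 1.0, -0.5]
grip_width: 0.0243
```

arm_command(
  series=[
    [-38, 14, 0, 0, 0, -6],
    [-33, 12, 0, 0, 0, 0],
    [0, 0, 0, 0, 0, 0],
  ],
)

```text
clock: 15.2
tcp_pos: [0.521, 0.163, 0.1364]
tcp_rot: [0.783, -0.622, 0.011, -0.004]
force: [-0.4, -1.0, -0.2]
grip_width: 0.0244
```

```bash
python3 lk.py w9
```

```text
t 15.2 tcp [0.521  0.163  0.1364] q [ 0.783 -0.622  0.011 -0.004] F [-0.4 -1.  -0.2] g 0.0244 j [ 0.19  0.49  1.87 -0.02  0.76  1.54]
yaw -76.96936534575406
fix rotvec deg [0.43709096 1.21607045 0.        ]
0.85 [381.  381.   73.5 132. ] ((448.1482238769531, 145.17257690429688), (103.99767303466797, 49.90484619140625), 12.09674072265625)
0.75 [384.  304.5  30.   28.5] ((505.5564270019531, 154.3236846923828), (17.551834106445312, 24.427335739135742), 25.63331413269043)
0.6 [409.5 244.5  42.   78. ] ((550.662109375, 149.43841552734375), (49.54290771484375, 26.11505889892578), 12.253841400146484)
0.33 [393.  334.5 190.5 330. ] ((514.5167236328125, 154.13583374023438), (155.570068359375, 124.87631225585938), 13.873589515686035)
```

View pics/w9.png

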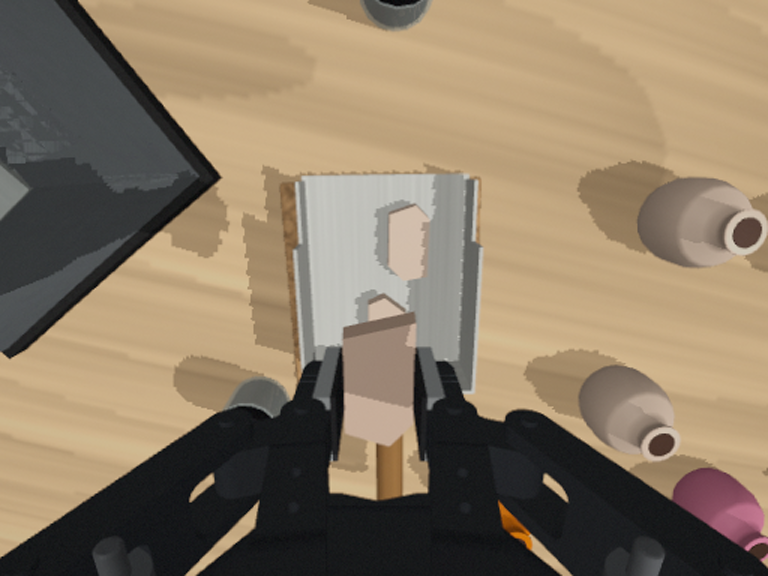

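arm_command(
  series=[
    [-6, 4, -30, 0.4, 1.2, 0],
    [0, 0, -40, 0, 0, 0],
    [0, 0, -20, 0, 0, 0],
    [0, 0, 0, 0, 0, 0],
  ],
)

```text
clock: 15.7
tcp_pos: [0.5241, 0.1654, 0.0452]
tcp_rot: [0.782, -0.623, 0.004, -0.004]
force: [-0.5, 0.3, 0.6]
grip_width: 0.0243
```

arm_command(
  series=[
    [-12, 0, -20, 0, 0, 0],
    [0, 0, -3, 0, 0, 0],
  ],
)

```text
clock: 15.9
tcp_pos: [0.5144, 0.1649, 0.0226]
tcp_rot: [0.782, -0.623, 0.005, -0.005]
force: [-0.1, 0.1, -0.6]
grip_width: 0.0244
```

arm_command(
  series=[
    [0, 0, -1, 0, 0, 0],
    [0, 0, 0, 0, 0, 0],
  ],
  grip=38,
)

```text
clock: 16.1
tcp_pos: [0.5168, 0.1647, 0.0233]
tcp_rot: [0.782, -0.623, 0.005, -0.006]
force: [-0.1, 0.4, 0.9]
grip_width: 0.0376
```

arm_command(
  series=[
    [0, 0, 40, 0, 0, 0],
    [0, 0, 50, 0, 0, 0],
    [-20, -3, 20, 0, 0, 0],
    [-20, -10, 0, 0, 0, 0],
    [0, 0, 0, 0, 0, 0],
  ],
  grip=50,
)

```text
clock: 16.6
tcp_pos: [0.4794, 0.1514, 0.1429]
tcp_rot: [0.782, -0.624, 0.008, -0.009]
force: [-0.1, 0.2, -0.5]
grip_width: 0.05
```

```bash
python3 lk.py w10
```

```text
t 16.6 tcp [0.4794 0.1514 0.1429] q [ 0.782 -0.624  0.008 -0.009] F [-0.1  0.2 -0.5] g 0.05 j [ 0.17  0.43  1.97 -0.    0.72  1.52]
yaw -77.15939360643475
fix rotvec deg [-0.20527614  1.3949584   0.        ]
0.87 [385.5 264.   36.   70.5] ((489.9501037597656, 148.3189239501953), (47.1169319152832, 24.658203125), 13.81826114654541)
0.8 [361.5 231.   46.5  81. ] ((511.1754455566406, 171.1924591064453), (52.20273971557617, 27.553205490112305), 4.823055744171143)
0.77 [405. 177.  39.  81.] ((551.3309326171875, 149.85523986816406), (47.75537872314453, 26.666723251342773), 12.515251159667969)
0.34 [388.5 288.  193.5 373.5] ((458.11572265625, 140.17886352539062), (270.7630310058594, 123.87368774414062), 13.956687927246094)
```

View pics/w10.png

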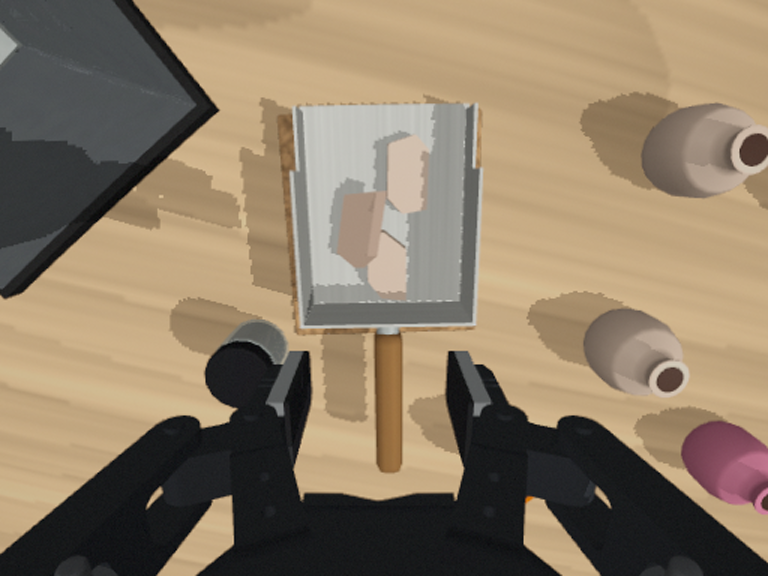

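Run:
```python
from fit import *
f=grab_frame("wrist"); s=st()
X=[(.079,.053,.03),(.079,-.053,.03),(-.052,.053,.049),(-.052,-.053,.049),(-.16,.009,.05),(-.16,-.009,.05)]
U=[(np.array(p)+.5)/1.5-.5 for p in [(297,106),(479,104),(296,328),(477,326),(378,470),(402,470)]]
P,e=fit(f,X,U,(.51,.15,.23)); print("scoop",P,e)
for x in (-.08,-.09,-.1): print(x,tr(P,(x,0,0)))
# jar2
for r in pinpoint("jar1","wrist"): print(r["conf"],np.array(r["point"])*1.5,w(f,r["point"],0))
```

```text
t 16.75 tcp [0.4814 0.1521 0.1417] q [ 0.782 -0.624  0.008 -0.009] F [1.  0.5 0.2] g 0.0504 j [ 0.18  0.44  1.96 -0.    0.72  1.52]
scoop [0.51448866 0.15434015 0.23295203] [[-2.2, -3.9], [0.9, -3.7], [3.2, 0.5], [-0.4, 0.7], [-1.6, 5.2], [0.1, 5.0]]
-0.08 [0.43664952 0.13587208 0.        ]
-0.09 [0.42691963 0.13356357 0.        ]
-0.1 [0.41718974 0.13125506 0.        ]
0.77 [263.7  351.15] [0.40706731 0.22266253 0.        ]
```

Run:
```python
from fit import *
f=grab_frame("wrist")
g=lambda p,z:w(f,(np.array(p)+.5)/1.5-.5,z)
b=g((386,327),.049);h=g((390,470),.05);l=g((388,104),.006)
print(b,h,l,np.linalg.norm((b-h)[:2]),np.linalg.norm((l-b)[:2]))
f2=grab_frame("top");
```

```text
[0.46428185 0.14414326 0.049     ] [0.3655134  0.11835204 0.05      ] [0.59157163 0.1716844  0.006     ] 0.10208033457810885 0.1302351783353209
```

arm_command(
  series=[
    [-44, -15, -25, -0.2, 1.4, 0.6],
    [0, 0, -30, 0, 0, 0],
    [0, 0, 0, 0, 0, 0],
  ],
)

```text
clock: 17.2
tcp_pos: [0.4391, 0.1378, 0.085]
tcp_rot: [0.785, -0.619, -0.001, 0.001]
force: [-0.2, 0.2, 0.5]
grip_width: 0.0498
```

```bash
python3 lk.py w11
```

```text
t 17.2 tcp [0.4391 0.1378 0.085 ] q [ 0.785 -0.619 -0.001  0.001] F [-0.2  0.2  0.5] g 0.0498 j [0.16 0.49 2.1  0.   0.55 1.5 ]
yaw -76.50870728951142
fix rotvec deg [ 0.00667409 -0.14691233  0.        ]
0.93 [412.5  79.5  55.5 117. ] ((551.9363403320312, 149.5610809326172), (49.509769439697266, 26.994287490844727), 11.686202049255371)
0.66 [351.  150.   70.5 117. ] ((513.439208984375, 171.8927001953125), (53.21769714355469, 27.31630516052246), 4.433743476867676)
0.61 [379.5 202.5  52.5  93. ] ((490.5201721191406, 149.1432342529297), (47.64673614501953, 25.79938507080078), 14.575654029846191)
```

View pics/w11.png

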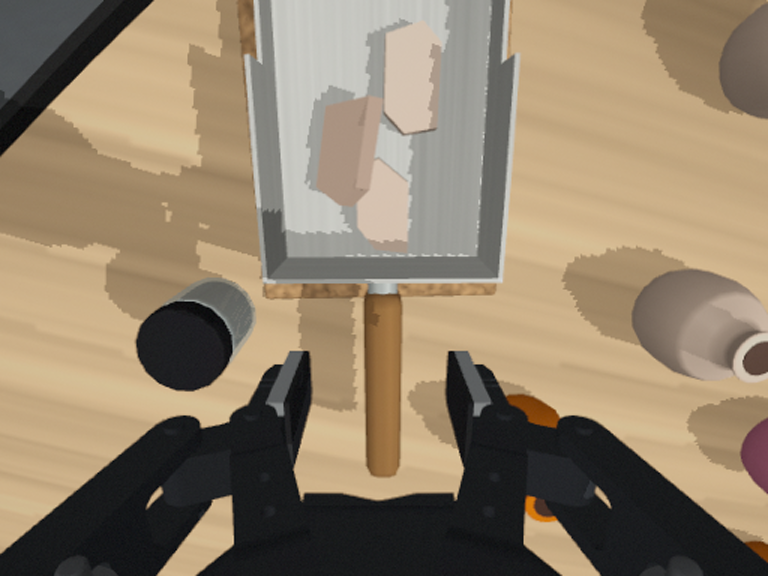

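arm_command(
  series=[
    [-2, 0, -28, 0, 0, 0],
    [0, 0, -28, 0, 0, 0],
    [0, 0, -12, 0, 0, 0],
    [0, 0, 0, 0, 0, 0],
  ],
)

```text
clock: 17.7
tcp_pos: [0.4434, 0.1394, 0.0216]
tcp_rot: [0.786, -0.619, 0.003, -0.004]
force: [0.3, -0.4, 0.0]
grip_width: 0.0498
```

arm_command(
  series=[
    [-5, -1, -4, 0, 0.5, 0],
    [0, 0, -1, 0, 0, 0],
  ],
)

```text
clock: 17.9
tcp_pos: [0.4395, 0.1387, 0.0182]
tcp_rot: [0.786, -0.619, 0.0, -0.002]
force: [-0.9, 0.6, -0.3]
grip_width: 0.05
```

arm_command(
  series=[
    [0, 0, -1, 0, 0, 0],
    [0, 0, -1, 0, 0, 0],
    [0, 0, -1, 0, 0, 0],
    [0, 0, -1, 0, 0, 0],
    [0, 0, 0, 0, 0, 0],
  ],
  grip=5,
  squeeze=110,
)

```text
clock: 18.4
tcp_pos: [0.4406, 0.1389, 0.018]
tcp_rot: [0.785, -0.619, 0.002, -0.004]
force: [0.4, 0.0, -2.0]
grip_width: 0.0164
```

arm_command(
  series=[
    [0, 0, 6, 0, 0, 0],
    [0, 0, 10, 0.3, -1, 0],
    [0, 0, 15, 0.3, -1, 0],
    [0, 0, 15, 0.3, -1, 0],
    [0, 0, 15, 0.3, -1, 0],
  ],
)

```text
clock: 18.9
tcp_pos: [0.4395, 0.1387, 0.0816]
tcp_rot: [0.785, -0.618, 0.023, -0.034]
force: [0.7, 0.4, -2.5]
grip_width: 0.0167
```

```bash
python3 lk.py w12; python3 -c "
from h import *
save(grab_frame('scene'),'s12.png',(180,120,480,330),2.5)"
```

```text
t 18.9 tcp [0.4395 0.1387 0.0816] q [ 0.785 -0.618  0.023 -0.034] F [ 0.7  0.4 -2.5] g 0.0167 j [0.16 0.48 2.15 0.03 0.43 1.46]
yaw -76.4647641911046
fix rotvec deg [-1.43652157  4.50493729  0.        ]
0.88 [336.  153.  103.5 166.5] ((518.129150390625, 183.9704132080078), (80.98963928222656, 41.90520477294922), 1.614004373550415)
0.77 [378.  228.   70.5 138. ] ((484.4459228515625, 148.88429260253906), (69.40711975097656, 38.340362548828125), 12.595738410949707)
0.64 [426.   67.5  82.5 132. ] ((567.6991577148438, 147.2932891845703), (59.58843994140625, 41.37937545776367), 13.624311447143555)
```

View pics/w12.png

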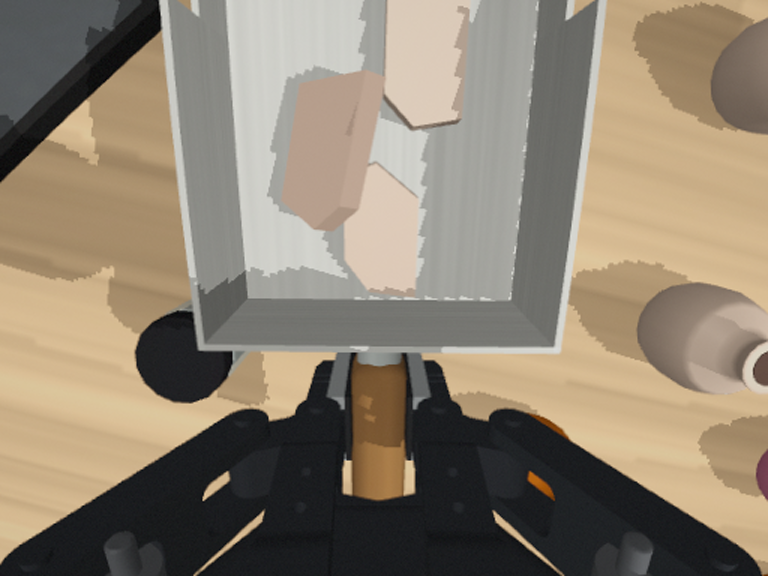

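View pics/s12.png

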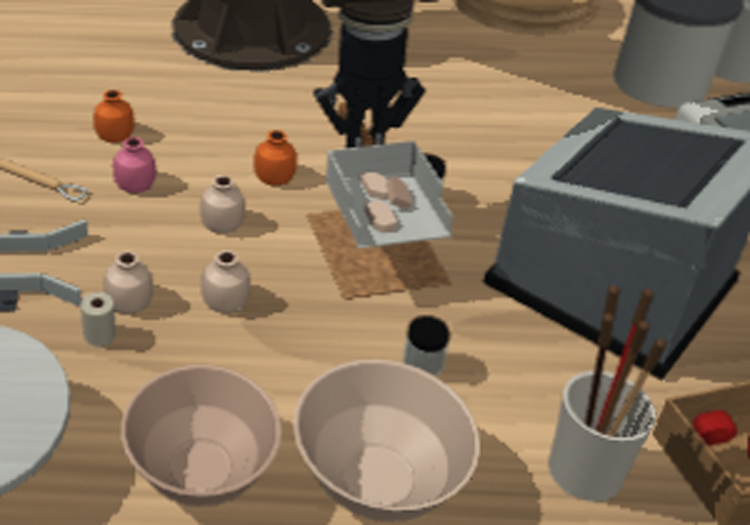

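arm_command(
  series=[
    [2, 0, 18, 0, 0, 0],
    [2, 0, 20, 0, 0, 0],
    [2, 0, 20, 0, 0, 0],
    [2, 0, 20, 0, 0, 0],
    [2, 0, 20, 0, 0, 0],
  ],
)

```text
clock: 19.55
tcp_pos: [0.4476, 0.1383, 0.1778]
tcp_rot: [0.785, -0.619, 0.02, -0.03]
force: [0.4, -0.0, -2.8]
grip_width: 0.0164
```

arm_command(
  series=[
    [0, 2, 20, 0, 0, 0],
    [0, 4, 20, 0, 0, 1],
    [0, 6, 20, 0, 0, 1.5],
    [0, 8, 15, 0, 0, 2],
    [0, 10, 10, 0, 0, 2.5],
  ],
)

```text
clock: 20.05
tcp_pos: [0.447, 0.1682, 0.2636]
tcp_rot: [0.822, -0.569, 0.016, -0.029]
force: [0.1, 0.7, -2.6]
grip_width: 0.0166
```

arm_command(
  series=[
    [-2, 12, 5, 0, 0, 2.5],
    [-2, 12, 5, 0, 0, 2.5],
    [-2, 12, 3, 0, 0, 2.5],
    [-2, 12, 0, 0, 0, 2.5],
    [-2, 12, 0, 0, 0, 2.5],
  ],
)

```text
clock: 20.55
tcp_pos: [0.4358, 0.2324, 0.2753]
tcp_rot: [0.882, -0.469, 0.012, -0.029]
force: [0.5, 0.2, -2.2]
grip_width: 0.0166
```

```bash
python3 lk.py w13
```

```text
t 20.55 tcp [0.4358 0.2324 0.2753] q [ 0.882 -0.469  0.012 -0.029] F [ 0.5  0.2 -2.2] g 0.0166 j [0.34 0.23 1.85 0.03 1.   1.31]
yaw -55.99108636721296
fix rotvec deg [-2.35271645  2.75803645  0.        ]
0.96 [424.5  69.   88.5 133.5] ((602.4205932617188, 297.3324890136719), (112.61234283447266, 77.48399353027344), 32.724853515625)
0.62 [333.  151.5 111.  166.5] ((492.7432861328125, 329.5418701171875), (151.0137481689453, 77.3582992553711), 21.355186462402344)
0.6 [378. 228.  75. 138.] ((457.29193115234375, 246.2264404296875), (131.36264038085938, 71.15093994140625), 33.04707717895508)
```

View pics/w13.png

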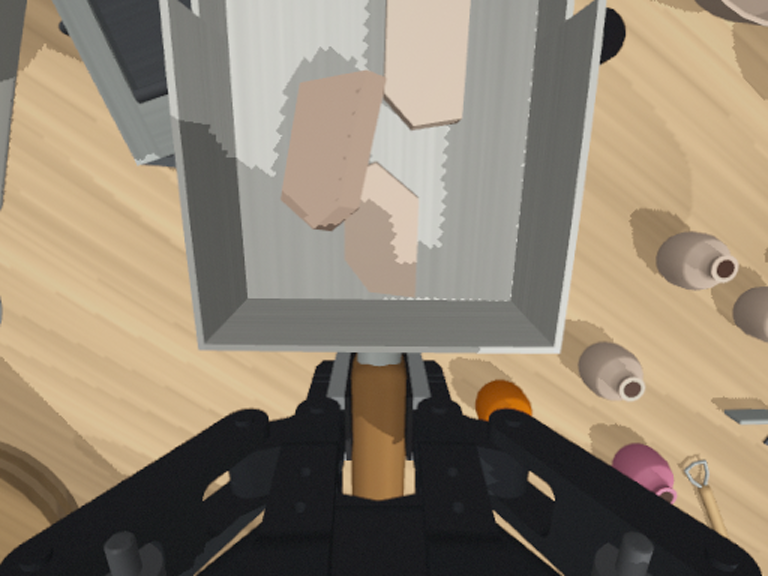

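arm_command(
  series=[
    [3, 12, 0, 0, 0, 2.5],
    [5, 12, 0, 0, 0, 2.5],
    [5, 12, 0, 0, 0, 2.5],
    [5, 12, 0, 0, 0, 2.5],
    [5, 12, 0, 0, 0, 2.5],
  ],
)

```text
clock: 21.15
tcp_pos: [0.4605, 0.2968, 0.2747]
tcp_rot: [0.931, -0.363, 0.008, -0.03]
force: [-0.1, -0.4, -1.8]
grip_width: 0.0167
```

arm_command(
  series=[
    [4, 12, 0, 0, 0, 2.5],
    [3, 8, 0, 0, 0, 1],
    [0, 0, 0, 0, 0, 0],
  ],
)

```text
clock: 21.45
tcp_pos: [0.4693, 0.3204, 0.2737]
tcp_rot: [0.943, -0.33, 0.007, -0.03]
force: [-1.0, 0.2, -2.1]
grip_width: 0.0167
```

```bash
cat > pose.py <<'E'
from fit import *
B=(.5544,.4195,.8764)
def scoop():
    s=st(); R=Ro.from_quat(s["tcp_rot"]).as_matrix()
    # scoop axes from tool: scoop y = -tool x?, x = ...
    sx=-R[:,1] if R[0,1]*np.cos(.8)+R[1,1]*np.sin(.8)<0 else R[:,1]
    up=-R[:,2]; T=np.array(s["tcp_pos"])
    pitch=np.degrees(np.arcsin(-sx[2])); 
    def toB(p): 
        d=p[:2]-np.array(B[:2]); c,sn=np.cos(B[2]),np.sin(B[2]); return np.round([c*d[0]+sn*d[1],-sn*d[0]+c*d[1],p[2]],4)
    print("yaw",np.degrees(np.arctan2(sx[1],sx[0])),"pitch",pitch, "roll z of toolx",R[2,0])
    print("lip",toB(T+sx*.156-up*.014),"tcp",toB(T), "under@hinge: ",)
if __name__=="__main__": scoop()
E
python3 pose.py;python3 -c "
from h import *
save(grab_frame('scene'),'s14.png',(250,60,500,270),3)
save(grab_frame('top'),'t14.png',(40,110,240,260),3.9)"
```

```text
t 21.45 tcp [0.4693 0.3204 0.2737] q [ 0.943 -0.33   0.007 -0.03 ] F [-1.   0.2 -2.1] g 0.0167 j [0.47 0.35 1.68 0.04 1.06 1.12]
yaw 51.405313879251935 pitch -3.5411723296292346 roll z of toolx -0.007470385527351325
lip [0.0259 0.0054 0.2694] tcp [-0.1306  0.002   0.2737] under@hinge:
```

View pics/s14.png

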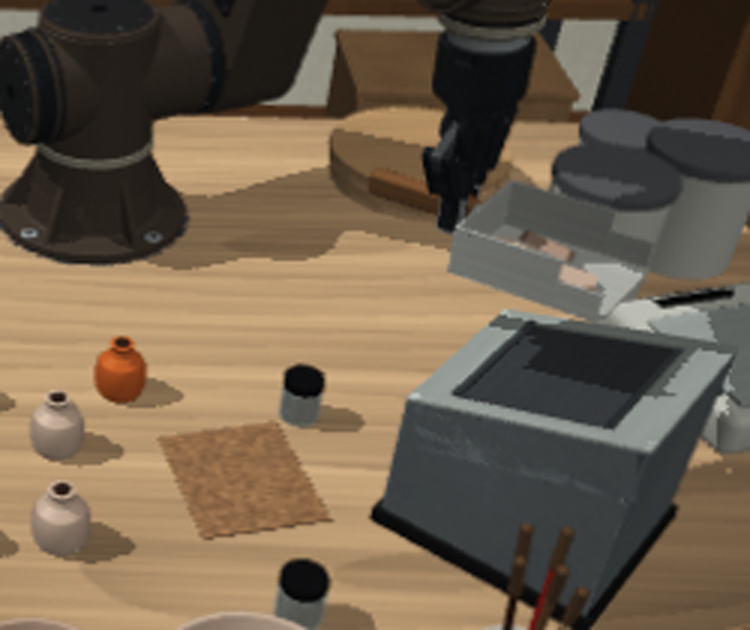

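View pics/t14.png

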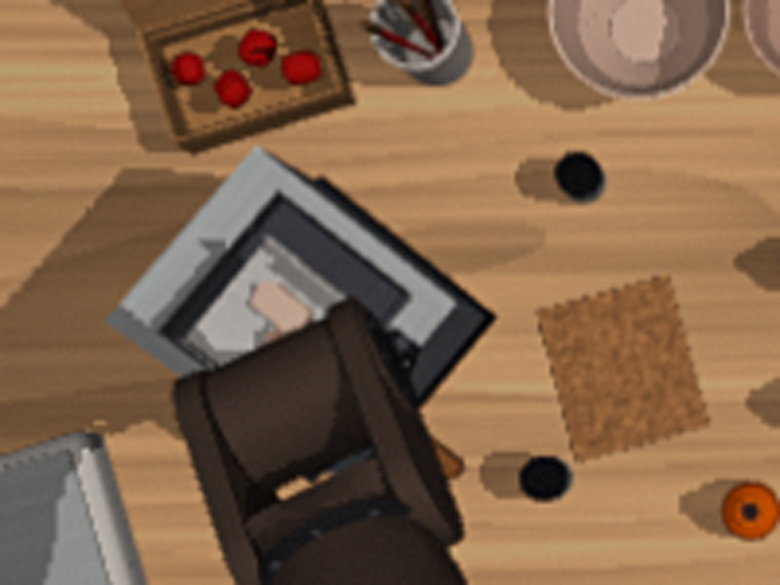

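arm_command(
  series=[
    [2, 2, 0, -2.3, 1.9, -0.2],
    [2, 2, 0, -3.1, 2.5, -0.2],
    [2, 2, 0, -3.1, 2.5, -0.2],
    [2, 2, 0, -3.1, 2.5, -0.2],
    [2, 2, 0, -3.1, 2.5, -0.2],
  ],
)

```text
clock: 22.05
tcp_pos: [0.4781, 0.3264, 0.2759]
tcp_rot: [0.93, -0.34, -0.049, 0.13]
force: [-0.6, -0.3, -2.8]
grip_width: 0.0164
```

arm_command(
  series=[
    [1, 0, -4, -3.1, 2.5, 0],
    [1, 0, -6, -1, 0.8, 0],
    [0, 0, -8, 0, 0, 0],
  ],
)

```text
clock: 22.35
tcp_pos: [0.481, 0.3262, 0.2574]
tcp_rot: [0.923, -0.338, -0.064, 0.174]
force: [-0.2, -0.3, -2.3]
grip_width: 0.0164
```

```bash
python3 pose.py; python3 -c "
from h import *
save(grab_frame('wrist'),'w15.png',None,1.5)
save(grab_frame('scene'),'s15.png',(250,60,500,270),3)"
```

```text
t 22.35 tcp [0.481  0.3262 0.2574] q [ 0.923 -0.338 -0.064  0.174] F [-0.2 -0.3 -2.3] g 0.0164 j [ 0.53  0.55  1.42 -0.12  1.52  1.27]
yaw 49.73095882000191 pitch 21.363195999776757 roll z of toolx 0.00015496945657786365
lip [ 0.0215 -0.0045  0.1875] tcp [-0.1186 -0.0033  0.2574] under@hinge:
```

View pics/w15.png

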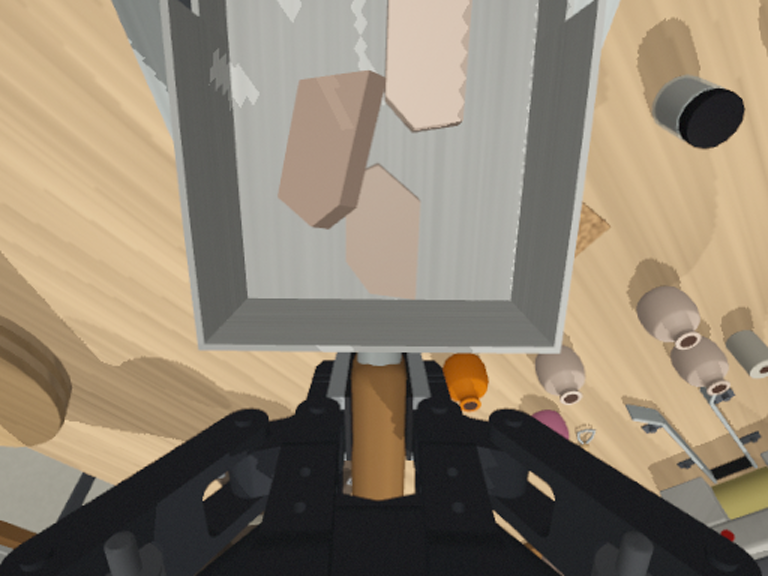

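View pics/s15.png

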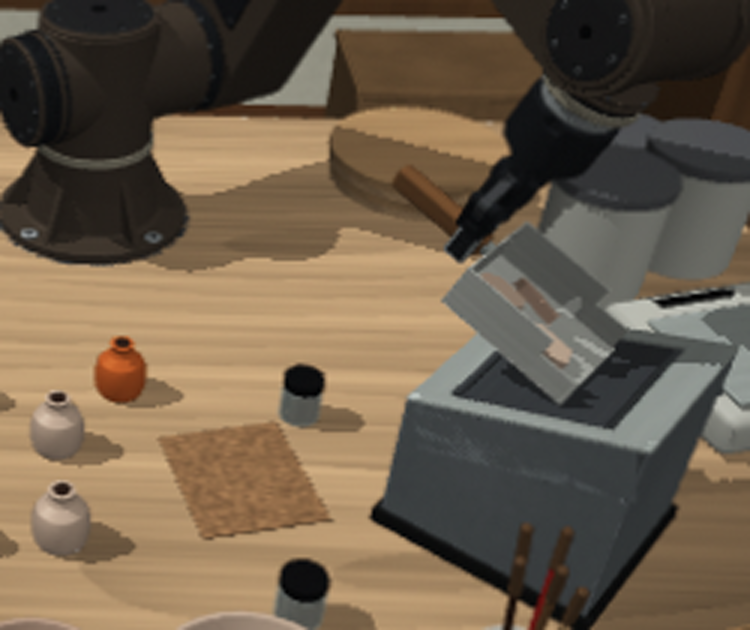

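arm_command(
  series=[
    [2, 3, -10, 0, 0, 0],
    [2, 3, -10, 0, 0, 0],
    [1, 2, -10, 0, 0, 0],
    [1, 2, -8, 0, 0, 0],
  ],
)

```text
clock: 22.85
tcp_pos: [0.4867, 0.3357, 0.218]
tcp_rot: [0.923, -0.339, -0.063, 0.172]
force: [-0.2, -1.4, -1.7]
grip_width: 0.0168
```

```bash
python3 pose.py; python3 -c "
from h import *
save(grab_frame('scene'),'s16.png',(320,60,500,230),3.5)"
```

```text
t 22.85 tcp [0.4867 0.3357 0.218 ] q [ 0.923 -0.339 -0.063  0.172] F [-0.2 -1.4 -1.7] g 0.0168 j [ 0.54  0.6   1.44 -0.12  1.45  1.28]
yaw 49.66191376282385 pitch 21.130138943530422 roll z of toolx 0.0003780542732582659
lip [ 0.0327 -0.0029  0.1488] tcp [-0.1077 -0.0016  0.218 ] under@hinge:
```

View pics/s16.png

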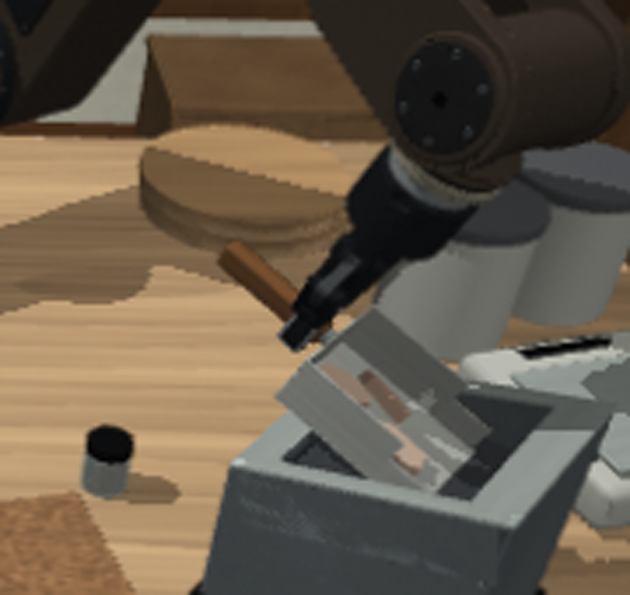

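arm_command(
  series=[
    [3, 3.5, -2, -3.1, 2.5, 0],
    [3, 3.5, -2, -3.1, 2.5, 0],
    [3, 3.5, -2, -3.1, 2.5, 0],
    [3, 3.5, -2, -3.1, 2.5, 0],
    [3, 3.5, -2, -3.1, 2.5, 0],
  ],
)

```text
clock: 23.4
tcp_pos: [0.5022, 0.3543, 0.208]
tcp_rot: [0.878, -0.324, -0.117, 0.334]
force: [0.2, -0.4, -0.2]
grip_width: 0.0162
```

```bash
python3 pose.py; python3 -c "
from h import *
save(grab_frame('scene'),'s17.png',(320,60,500,230),3.5)
save(grab_frame('wrist'),'w17.png',None,1.5)"
```

```text
t 23.4 tcp [0.5022 0.3543 0.208 ] q [ 0.878 -0.324 -0.117  0.334] F [ 0.2 -0.4 -0.2] g 0.0162 j [ 0.59  0.8   1.2  -0.2   1.84  1.31]
yaw 49.2366654064513 pitch 41.458829146432585 roll z of toolx 0.009911899517352413
lip [ 0.0241 -0.0037  0.0943] tcp [-0.0835 -0.0016  0.208 ] under@hinge:
```

View pics/s17.png

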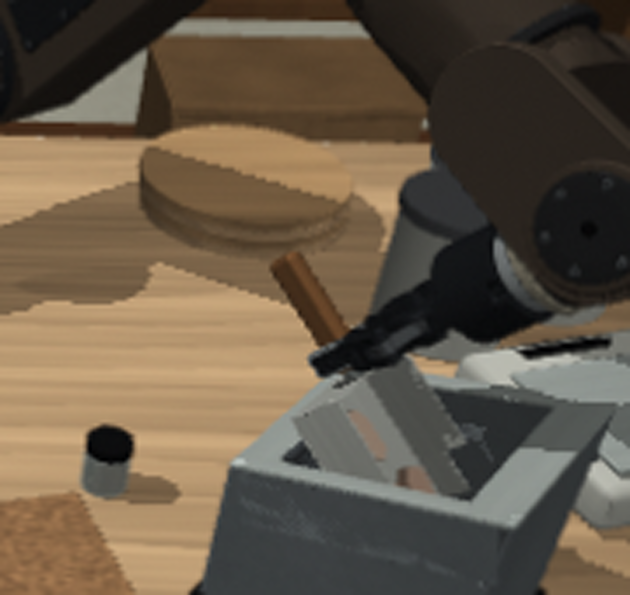

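View pics/w17.png

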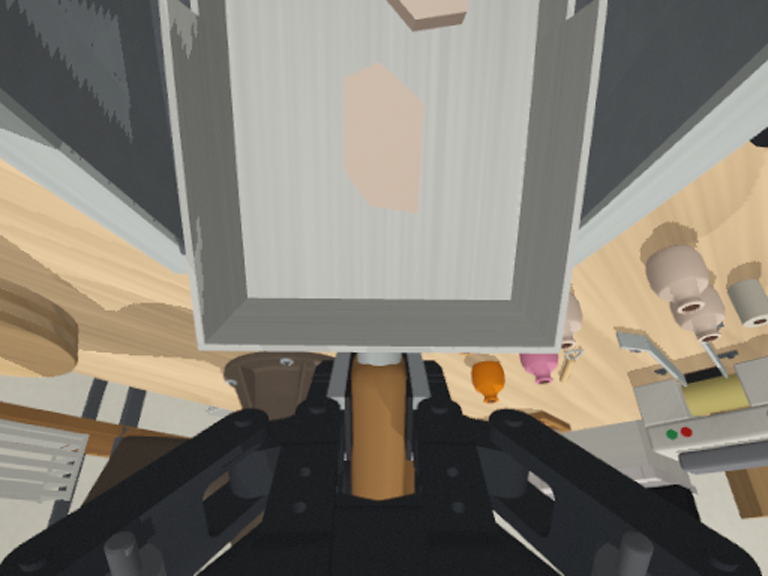

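arm_command(
  series=[
    [2, 2, 1, -3, 2.5, 0],
    [1, 1, 1, -2, 1.6, 0],
    [0, 0, 0, 0, 0, 0],
    [0, 0, 0, 0, 0, 0],
  ],
)

```text
clock: 23.9
tcp_pos: [0.5056, 0.3582, 0.2081]
tcp_rot: [0.859, -0.316, -0.134, 0.38]
force: [0.8, 0.7, 0.6]
grip_width: 0.0164
```

```bash
python3 pose.py; python3 -c "
from h import *
save(grab_frame('scene'),'s18.png',(320,60,500,230),3.5)
save(grab_frame('wrist'),'w18.png',None,1.5)"
```

```text
t 23.9 tcp [0.5056 0.3582 0.2081] q [ 0.859 -0.316 -0.134  0.38 ] F [0.8 0.7 0.6] g 0.0164 j [ 0.6   0.85  1.13 -0.23  1.96  1.3 ]
yaw 49.22179322267237 pitch 47.49352536333472 roll z of toolx 0.010330339388847282
lip [ 0.0168 -0.0036  0.0837] tcp [-0.0783 -0.0018  0.2081] under@hinge:
```

View pics/s18.png

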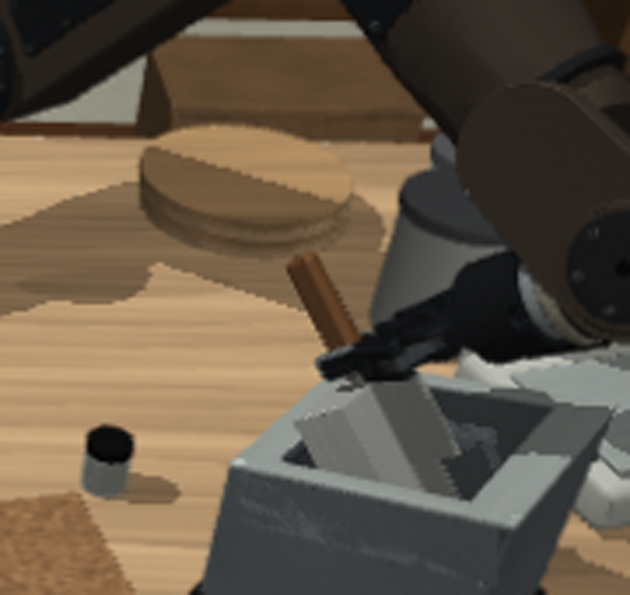

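View pics/w18.png

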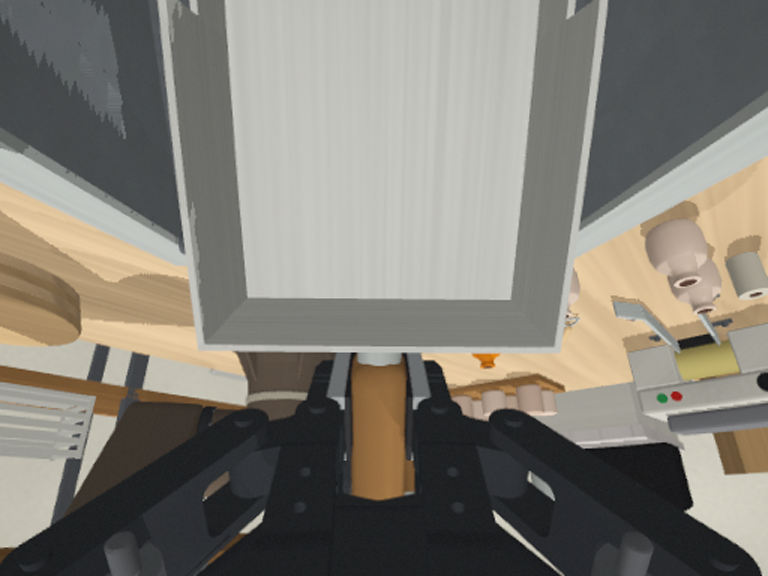

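arm_command(
  series=[
    [0, 0, 0, 0, 0, 0],
    [0, 0, 0, 0, 0, 0],
    [-7, -8, 13, 0, 0, 0],
    [-8, -10, 16, 0, 0, 0],
    [-8, -10, 16, 0, 0, 0],
  ],
)

```text
clock: 24.5
tcp_pos: [0.4817, 0.3293, 0.2541]
tcp_rot: [0.86, -0.316, -0.133, 0.378]
force: [2.2, 3.4, 0.5]
grip_width: 0.0163
```

arm_command(
  series=[
    [-8, -10, 18, 0, 0, 0],
    [-8, -10, 18, 2.5, -2, 0],
    [-8, -10, 18, 3, -2.5, 0],
    [-8, -10, 18, 3, -2.5, 0],
    [-8, -10, 10, 3, -2.5, 0],
  ],
)

```text
clock: 25.0
tcp_pos: [0.4378, 0.2751, 0.3416]
tcp_rot: [0.902, -0.332, -0.091, 0.26]
force: [0.6, 0.6, -1.5]
grip_width: 0.0164
```

```bash
python3 pose.py; python3 -c "
from h import *
save(grab_frame('scene'),'s19.png',(250,30,500,260),3)
save(grab_frame('wrist'),'w19.png',None,1.5)"
```

```text
t 25.0 tcp [0.4378 0.2751 0.3416] q [ 0.902 -0.332 -0.091  0.26 ] F [ 0.6  0.6 -1.5] g 0.0164 j [ 0.52  0.47  1.41 -0.19  1.8   1.24]
yaw 49.46581623858797 pitch 31.945152208207176 roll z of toolx 0.007965702230043031
lip [-0.0606 -0.0046  0.2472] tcp [-0.1855 -0.0028  0.3416] under@hinge:
```

View pics/s19.png

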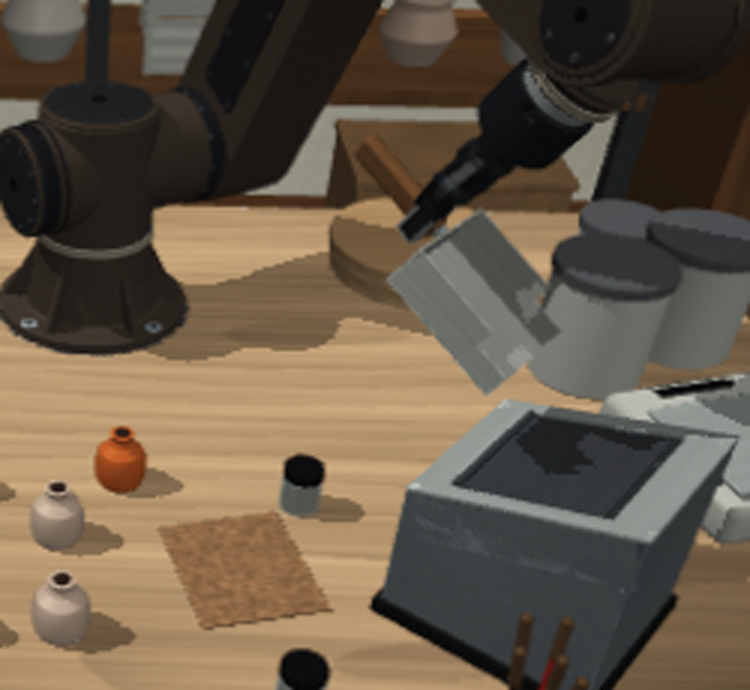

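arm_command(
  series=[
    [0, -20, 0, 6, -5, 0],
    [0, -30, 0, 6, -5, 0],
    [0, -30, -10, 6, -5, -5],
    [0, -30, -20, 6, -5, -7],
    [0, -20, -30, 0, 0, -7],
  ],
)

```text
clock: 25.6
tcp_pos: [0.4357, 0.1421, 0.2823]
tcp_rot: [0.875, -0.483, -0.014, 0.012]
force: [0.8, 0.4, -2.5]
grip_width: 0.0165
```

```bash
python3 pose.py
```

```text
t 25.6 tcp [0.4357 0.1421 0.2823] q [ 0.875 -0.483 -0.014  0.012] F [ 0.8  0.4 -2.5] g 0.0165 j [ 0.17  0.21  1.86 -0.    1.11  1.18]
yaw 32.22071788973109 pitch 2.035434545995057 roll z of toolx -0.012705709755082149
lip [-0.1413 -0.1341  0.2627] tcp [-0.2892 -0.0863  0.2823] under@hinge:
```

arm_command(
  series=[
    [2, -1, -40, 0, 0, -6],
    [2, -1, -40, 0, 0, -6],
    [1, -1, -40, 0, 0, -6],
    [0, 0, -40, 0, 0, -1],
    [0, 0, -20, 0, 0, 0],
  ],
)

```text
clock: 26.1
tcp_pos: [0.4368, 0.1342, 0.096]
tcp_rot: [0.776, -0.63, -0.017, 0.013]
force: [-0.0, 1.0, -2.2]
grip_width: 0.0161
```

Run:
```python
from fit import *
s=st(); R=Ro.from_quat(s["tcp_rot"]); R0=Ro.from_quat([0.785,-0.619,0.002,-0.004])
print("to go rot",np.degrees((R0*R.inv()).as_rotvec()),"pos mm",(np.array([.4406,.1389,.018])-s["tcp_pos"])*1000)
```

```text
t 26.1 tcp [0.4368 0.1342 0.096 ] q [ 0.776 -0.63  -0.017  0.013] F [-0.   1.  -2.2] g 0.0161 j [0.15 0.48 2.07 0.01 0.63 1.5 ]
to go rot [ 0.1610223  -2.95653579  1.59022556] pos mm [  3.83211408   4.69212784 -77.95702277]
```

arm_command(
  series=[
    [4, 5, -20, 0.2, -3, 1.6],
    [0, 0, -15, 0, 0, 0],
    [0, 0, -10, 0, 0, 0],
    [0, 0, 0, 0, 0, 0],
  ],
)

```text
clock: 26.5
tcp_pos: [0.4374, 0.1386, 0.045]
tcp_rot: [0.786, -0.618, -0.002, 0.0]
force: [0.4, -0.4, -1.7]
grip_width: 0.0168
```

```bash
cat > go.py <<'E'
from fit import *
s=st(); R=Ro.from_quat(s["tcp_rot"]); R0=Ro.from_quat([0.785,-0.619,0.002,-0.004])
print("to go rot",np.degrees((R0*R.inv()).as_rotvec()),"pos mm",(np.array([.4406,.1389,.018])-s["tcp_pos"])*1000)
E
python3 go.py
```

```text
t 26.5 tcp [0.4374 0.1386 0.045 ] q [ 0.786 -0.618 -0.002  0.   ] F [ 0.4 -0.4 -1.7] g 0.0168 j [0.16 0.57 2.13 0.   0.45 1.49]
to go rot [ 0.13571658 -0.64488666 -0.13759908] pos mm [  3.18259318   0.33370365 -26.98775579]
```

arm_command(
  series=[
    [3, 0, -12, 0, -0.6, 0],
    [0, 0, -8, 0, 0, 0],
    [0, 0, -4, 0, 0, 0],
    [0, 0, -2, 0, 0, 0],
  ],
)

```text
clock: 26.9
tcp_pos: [0.4411, 0.1386, 0.0196]
tcp_rot: [0.786, -0.618, 0.003, -0.003]
force: [-0.1, -0.1, -2.0]
grip_width: 0.0167
```

```bash
python3 go.py; python3 lk.py w20
```

```text
t 26.9 tcp [0.4411 0.1386 0.0196] q [ 0.786 -0.618  0.003 -0.003] F [-0.1 -0.1 -2. ] g 0.0167 j [0.16 0.63 2.14 0.   0.37 1.49]
to go rot [ 0.1454283  -0.0347023  -0.15303115] pos mm [-0.48824362  0.2698142  -1.62496073]
t 26.9 tcp [0.4411 0.1386 0.0196] q [ 0.786 -0.618  0.003 -0.003] F [-0.1 -0.1 -2. ] g 0.0167 j [0.16 0.63 2.14 0.   0.37 1.49]
yaw -76.36059156665188
fix rotvec deg [-0.07385143  0.428822    0.        ]
```

View pics/w20.png

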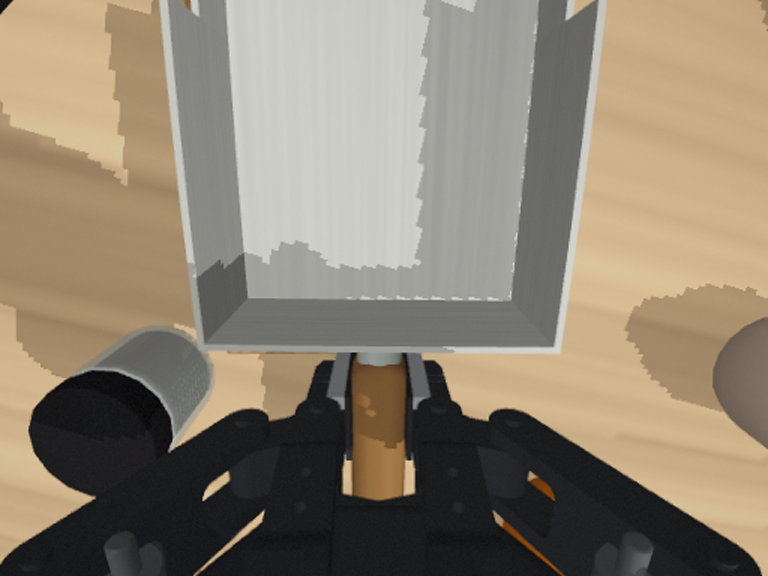

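arm_command(
  series=[
    [0, 0, -2, 0, 0, 0],
    [0, 0, -1, 0, 0, 0],
  ],
)

```text
clock: 27.2
tcp_pos: [0.4412, 0.1386, 0.0174]
tcp_rot: [0.786, -0.618, 0.003, -0.003]
force: [-3.6, -2.5, 15.0]
grip_width: 0.0165
```

arm_command(
  series=[
    [0, 0, 0, 0, 0, 0],
    [0, 0, 0, 0, 0, 0],
    [0, 0, 0, 0, 0, 0],
  ],
  grip=45,
)

```text
clock: 27.5
tcp_pos: [0.4416, 0.1387, 0.018]
tcp_rot: [0.786, -0.618, 0.003, -0.004]
force: [0.5, -0.0, -0.2]
grip_width: 0.0447
```

arm_command(
  series=[
    [0, 0, 30, 0, 0, 0],
    [0, 0, 50, 0, 0, 0],
    [20, -40, 50, 0, 0, 8],
    [20, -45, 20, 0, 0, 8],
    [25, -40, 0, 0, 0, 8],
  ],
  squeeze=20,
)

```text
clock: 28.0
tcp_pos: [0.4976, 0.0297, 0.1592]
tcp_rot: [0.898, -0.44, 0.003, -0.002]
force: [0.5, 1.1, -0.5]
grip_width: 0.0447
```

Run:
```python
from fit import *
st()
f=grab_frame("top"); save(f,"t21.png",(150,120,390,270),3.3)
save(grab_frame("scene"),"s21.png",None,1.5)
for r in trace("vase1","top"): print("v",r["conf"],np.round(r["rect"]),w(f,r["rect"][:2],.025)[:2])
```

```text
t 28.0 tcp [0.4976 0.0297 0.1592] q [ 0.898 -0.44   0.003 -0.002] F [ 0.5  1.1 -0.5] g 0.0447 j [-0.07  0.41  1.95  0.    0.78  0.84]
v 0.76 [291. 263.  19.  18.] [ 0.29095804 -0.17795857]
v 0.75 [284. 235.  15.  13.] [ 0.39075134 -0.15665104]
v 0.72 [277. 176.  16.  14.] [ 0.61052088 -0.13436867]
v 0.54 [249. 177.  17.  17.] [ 0.60892189 -0.02964806]
v 0.41 [253. 216.   7.  13.] [ 0.46239311 -0.04106195]
```

View pics/t21.png

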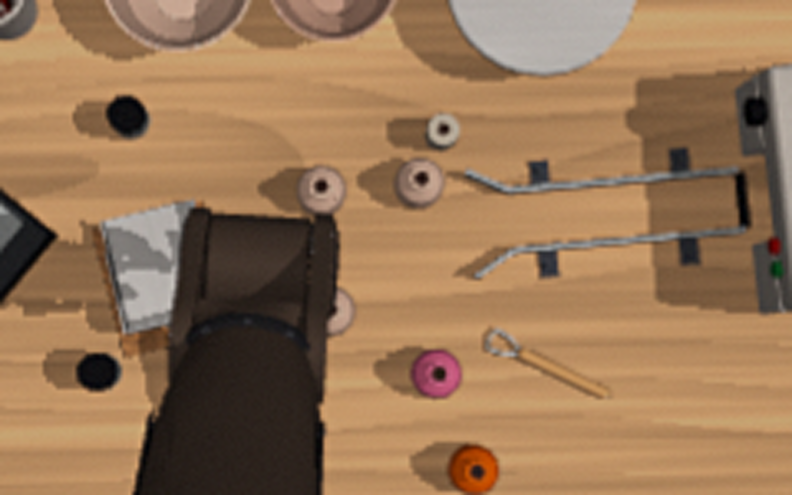

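View pics/s21.png

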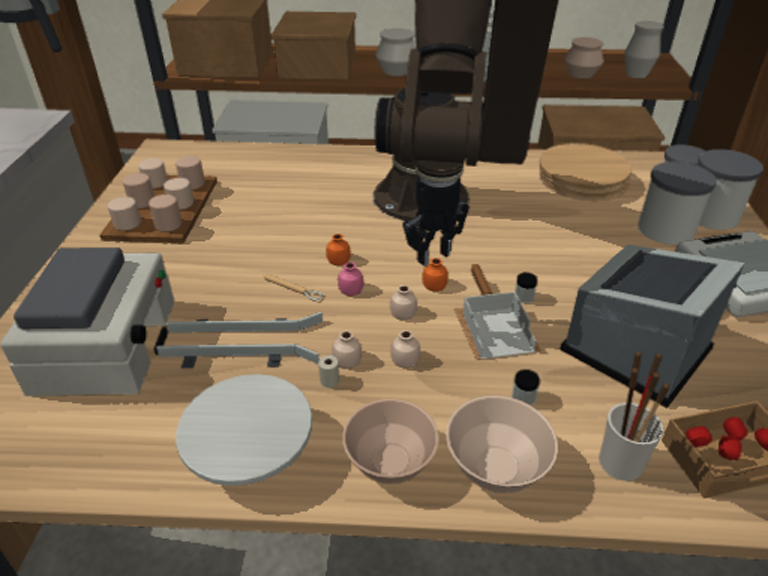

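arm_command(
  series=[
    [35, -28, 0, 0, 0, 0],
    [36, -30, 0, 0, 0, 0],
    [36, -30, 0, 0, 0, 0],
    [36, -30, -10, 0, 0, 0],
    [8, -10, 0, 0, 0, 0],
  ],
  grip=16,
)

```text
clock: 28.65
tcp_pos: [0.6493, -0.098, 0.1447]
tcp_rot: [0.895, -0.446, -0.001, -0.001]
force: [-1.7, 0.6, -0.3]
grip_width: 0.016
```

```bash
cat > vl.py <<'E'
from fit import *
import sys
L=(0.569,-0.2354,-1.499)
try:
    exec(open("L.txt").read())
except Exception: pass
def toL(p):
    d=np.array(p[:2])-np.array(L[:2]); c,s=np.cos(L[2]),np.sin(L[2]); return np.round([(c*d[0]+s*d[1])*1000,(-s*d[0]+c*d[1])*1000],1)
if __name__=="__main__":
    s=st(); f=grab_frame("wrist"); save(f,sys.argv[1]+".png",scale=1.5)
    R=Ro.from_quat(s["tcp_rot"]).as_matrix(); print("yaw",np.degrees(np.arctan2(R[1,0],R[0,0])),"fix",np.degrees(np.cross(R[:,2],[0,0,-1]))[:2],"tcp lane",toL(s["tcp_pos"]))
    for r in pinpoint("vase1","wrist"):
        if r["conf"]>.3: q=w(f,r["point"],0); print("v",round(r["conf"],2),np.round(np.array(r["point"])*1.5),np.round(q[:2],4),toL(q))
    for r in trace("vase1","wrist"):
        if r["conf"]>.3: print("tr",round(r["conf"],2),np.round(np.array(r["rect"])*1.5))
    for n in("lane","lane_end"):
        for r in pinpoint(n,"wrist"): print(n,round(r["conf"],2),np.round(np.array(r["point"])*1.5),np.round(w(f,r["point"],0)[:2],4))
E
python3 vl.py w22
```

```text
t 28.65 tcp [ 0.6493 -0.098   0.1447] q [ 0.895 -0.446 -0.001 -0.001] F [-1.7  0.6 -0.3] g 0.016 j [-0.25  0.63  1.56  0.    0.96  0.67]
yaw -53.03784448059396 fix [-0.13803224 -0.10166521] tcp lane [-131.3   89.9]
v 0.94 [177. 394.] [ 0.4737 -0.031 ] [-210.7  -80.4]
v 0.72 [254. 526.] [ 0.3957 -0.1495] [ -98.1 -166.7]
v 0.69 [ 49. 432.] [0.3719 0.0398] [-288.6 -176.8]
v 0.62 [389. 336.] [ 0.6138 -0.1337] [-98.2  52. ]
v 0.61 [259. 249.] [ 0.6114 -0.0211] [-210.7   57.7]
tr 0.93 [ 41. 453.  81.  96.]
tr 0.68 [159. 413.  91.  99.]
tr 0.65 [392. 355.  83.  92.]
tr 0.65 [247. 262.  91.  96.]
tr 0.58 [ 33. 212.  66. 226.]
```

View pics/w22.png

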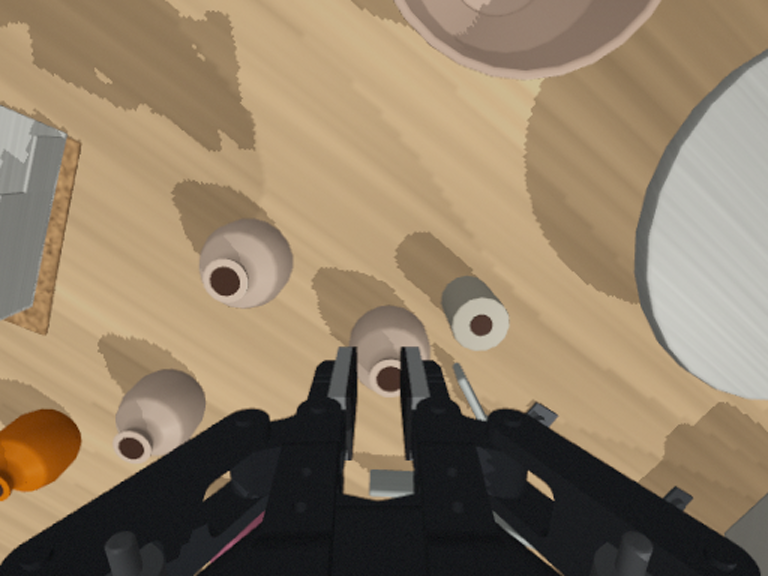

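arm_command(
  series=[
    [7, -3, -30, 0, 0, 0],
    [0, 0, -40, 0, 0, 0],
    [0, 0, -30, 0, 0, 0],
    [0, 0, -10, 0, 0, 0],
    [0, 0, 0, 0, 0, 0],
  ],
)

```text
clock: 29.4
tcp_pos: [0.651, -0.0915, 0.0387]
tcp_rot: [0.896, -0.443, 0.001, -0.001]
force: [0.3, 0.4, 0.2]
grip_width: 0.0162
```

```bash
python3 vl.py w23
```

```text
t 29.4 tcp [ 0.651  -0.0915  0.0387] q [ 0.896 -0.443  0.001 -0.001] F [0.3 0.4 0.2] g 0.0162 j [-0.24  0.76  1.63  0.    0.75  0.67]
yaw -52.625539281476485 fix [-0.1080526   0.15758116] tcp lane [-137.7   92.1]
v 0.68 [398. 432.] [ 0.6128 -0.1331] [-98.9  51. ]
v 0.66 [ 97. 502.] [ 0.4721 -0.0298] [-212.   -81.9]
v 0.64 [202. 312.] [ 0.6083 -0.0211] [-210.9   54.6]
tr 0.86 [378. 446.  70. 111.]
tr 0.67 [175. 340. 165. 156.]
```

View pics/w23.png

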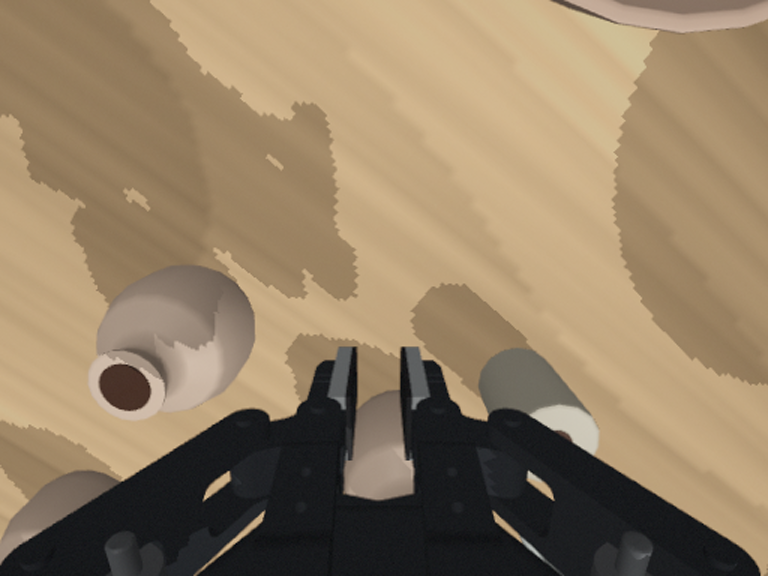

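arm_command(
  series=[
    [5, -9, -10, 0, 0, 0],
    [0, 0, -14, 0, 0, 0],
    [0, 0, -4, 0, 0, 0],
    [0, 0, 0, 0, 0, 0],
  ],
)

```text
clock: 30.05
tcp_pos: [0.6587, -0.1032, 0.0122]
tcp_rot: [0.896, -0.444, 0.004, -0.002]
force: [0.3, -0.1, 0.7]
grip_width: 0.016
```

arm_command(
  series=[
    [-10, -6.5, -1, 0, 0, 0],
    [-12.5, -8.3, -1, 0, 0, 0],
    [-12.5, -8.3, -1, 0, 0, 0],
    [-12.5, -8.3, -1, 0, 0, 0],
    [-12.5, -8.3, -1, 0, 0, 0],
  ],
)

```text
clock: 30.55
tcp_pos: [0.5955, -0.1449, 0.008]
tcp_rot: [0.896, -0.443, 0.006, -0.003]
force: [1.2, 0.9, 1.3]
grip_width: 0.0161
```

```bash
python3 vl.py w24; python3 -c "
from h import *
save(grab_frame('scene'),'s24.png',(80,130,340,300),3)"
```

```text
t 30.55 tcp [ 0.5955 -0.1449  0.008 ] q [ 0.896 -0.443  0.006 -0.003] F [1.2 0.9 1.3] g 0.0161 j [-0.35  0.76  1.77  0.01  0.6   0.56]
yaw -52.63570969525006 fix [0.04268766 0.79847552] tcp lane [-88.4  32.9]
v 0.91 [383. 445.] [ 0.5651 -0.1703] [-65.3   0.8]
v 0.65 [120. 131.] [ 0.6101 -0.0216] [-210.3   56.4]
tr 0.86 [381. 448.  74. 110.]
tr 0.68 [ 26. 439.  48. 129.]
tr 0.59 [ 95. 128. 187. 207.]
```

View pics/s24.png

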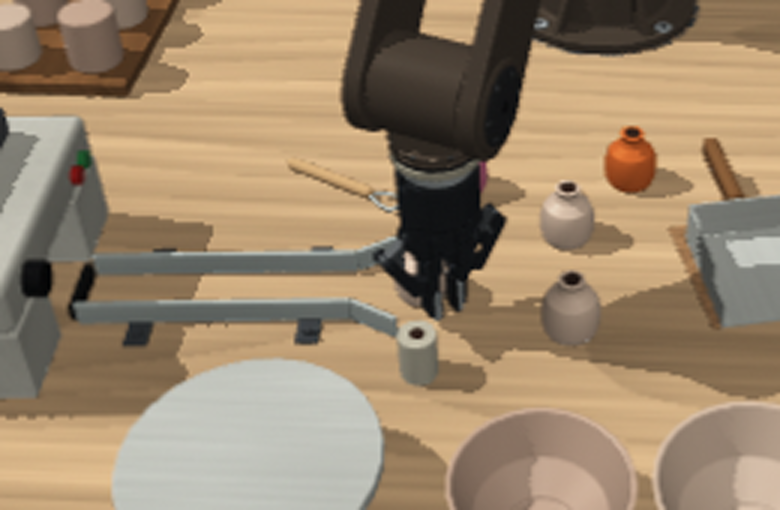

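arm_command(
  series=[
    [16, 11, 0, 0, 0.8, 0],
    [-10, 12, 0, 0, 0, 8.4],
    [-11, 11, 0, 0, 0, 8.4],
    [-15, 0, 0, 0, 0, 8.4],
    [-14, -2, 0, 0, 0, 8.4],
  ],
)

```text
clock: 31.35
tcp_pos: [0.5651, -0.1088, 0.0072]
tcp_rot: [0.987, -0.158, 0.001, 0.0]
force: [0.3, -0.5, 0.3]
grip_width: 0.0162
```

arm_command(
  series=[
    [0, 0, -1, 0, 0, 8.4],
    [0, 0, -1, 0, 0, 8.4],
    [0, 0, 0, 0, 0, 5],
  ],
)

```text
clock: 31.65
tcp_pos: [0.5644, -0.1072, 0.0051]
tcp_rot: [0.999, 0.038, 0.0, 0.0]
force: [0.7, 0.1, -0.1]
grip_width: 0.0161
```

```bash
python3 vl.py w25
python3 - <<'E'
from fit import *
f=grab_frame('top'); save(f,'t25.png',(240,140,390,240),5)
for r in trace("vase1","top"): print("v",r["conf"],np.round(r["rect"]),w(f,r["rect"][:2],.025)[:2])
E
```

```text
t 31.65 tcp [ 0.5644 -0.1072  0.0051] q [0.999 0.038 0.    0.   ] F [ 0.7  0.1 -0.1] g 0.0161 j [-0.3   0.73  1.86 -0.    0.55 -0.38]
yaw 4.310295151000704 fix [0.03151312 0.04948191] tcp lane [-128.2    4.6]
v 0.77 [122. 139.] [ 0.4722 -0.0303] [-211.5  -81.8]
v 0.63 [520. 141.] [ 0.6059 -0.0216] [-210.6   52.2]
v 0.57 [364. 493.] [ 0.5633 -0.1705] [-65.1  -1. ]
tr 0.96 [377. 474.  71.  55.]
tr 0.95 [ 21. 438.  43. 115.]
tr 0.9 [ 97. 129. 189. 215.]
tr 0.62 [569. 132. 248. 221.]
v 0.53 [194. 190.  28.  22.] [0.56261097 0.17146336]
v 0.48 [295. 263.  18.  15.] [ 0.29138526 -0.19401936]
v 0.46 [246. 180.  12.  17.] [ 0.59718134 -0.02058031]
```

View pics/w25.png

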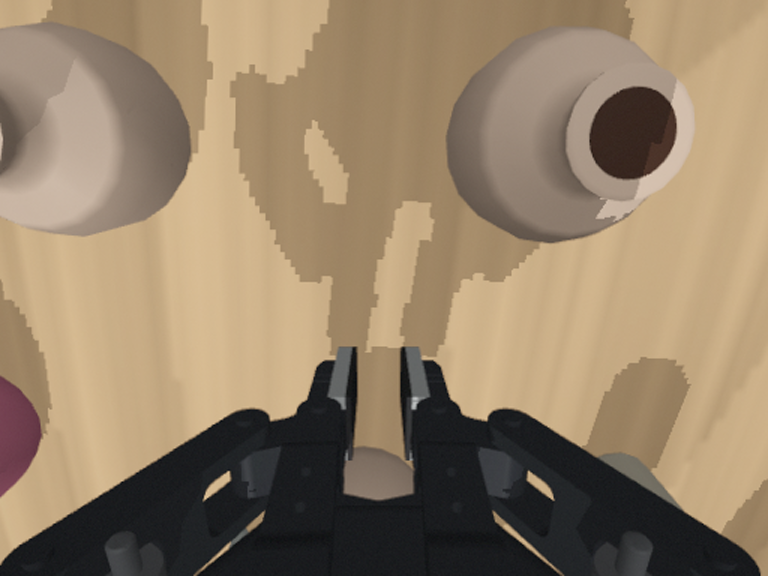

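View pics/t25.png

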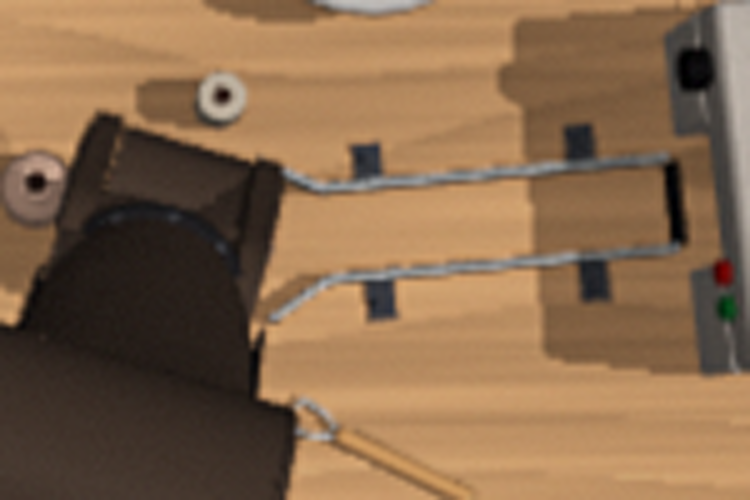

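arm_command(
  series=[
    [-3, -10, -0.5, 0, 0, 0],
    [-2, -15, -1, 0, 0, 0],
    [1, -15, -1, 0, 0, 0],
    [1, -15, -1, 0, 0, 0],
    [1, -15, -1, 0, 0, 0],
  ],
)

```text
clock: 32.5
tcp_pos: [0.5618, -0.1823, 0.0006]
tcp_rot: [0.999, 0.033, 0.0, 0.0]
force: [-0.6, 2.5, 1.6]
grip_width: 0.016
```

```bash
python3 vl.py w26; python3 -c "
from h import *
save(grab_frame('scene'),'s26.png',(80,130,340,300),3)"
```

```text
t 32.5 tcp [ 0.5618 -0.1823  0.0006] q [0.999 0.033 0.    0.   ] F [-0.6  2.5  1.6] g 0.016 j [-0.43  0.75  1.82  0.    0.57 -0.49]
yaw 3.7685205992555333 fix [0.01163813 0.04706549] tcp lane [-53.5  -3.4]
v 0.94 [379. 450.] [ 0.5649 -0.2191] [-16.5  -2.9]
tr 0.86 [380. 452.  70. 101.]
tr 0.52 [  2. 267.   3.  36.]
```

View pics/s26.png

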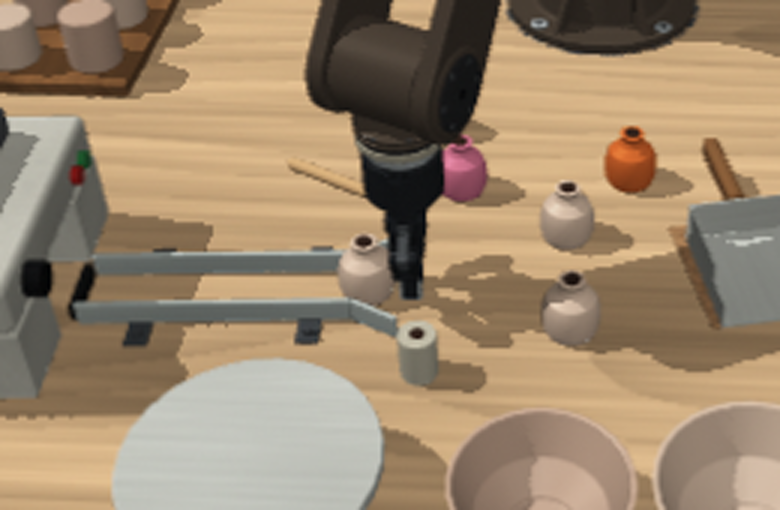

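arm_command(
  series=[
    [2, -13, 5, 0, 0, 0],
    [2, -15, 2, 0, 0, 0],
    [1, -15, 0, 0, 0, 0],
    [1, -15, -1, 0, 0, 0],
    [1, -12, -1, 0, 0, 0],
  ],
)

```text
clock: 33.3
tcp_pos: [0.5695, -0.2536, 0.0067]
tcp_rot: [0.999, 0.035, 0.0, -0.0]
force: [-0.2, 1.5, 2.3]
grip_width: 0.016
```

```bash
python3 vl.py w27
python3 - <<'E'
from fit import *
f=grab_frame('top'); save(f,'t27.png',(240,140,390,240),5)
E
```

```text
t 33.3 tcp [ 0.5695 -0.2536  0.0067] q [ 0.999  0.035  0.    -0.   ] F [-0.2  1.5  2.3] g 0.016 j [-0.53  0.77  1.73  0.    0.64 -0.6 ]
yaw 4.021333314822084 fix [-0.00640006  0.01856054] tcp lane [18.2 -0.8]
v 0.86 [379. 442.] [ 0.573  -0.2912] [55.9  0. ]
tr 0.72 [382. 309. 416. 229.]
tr 0.62 [379. 449.  74. 107.]
```

View pics/t27.png

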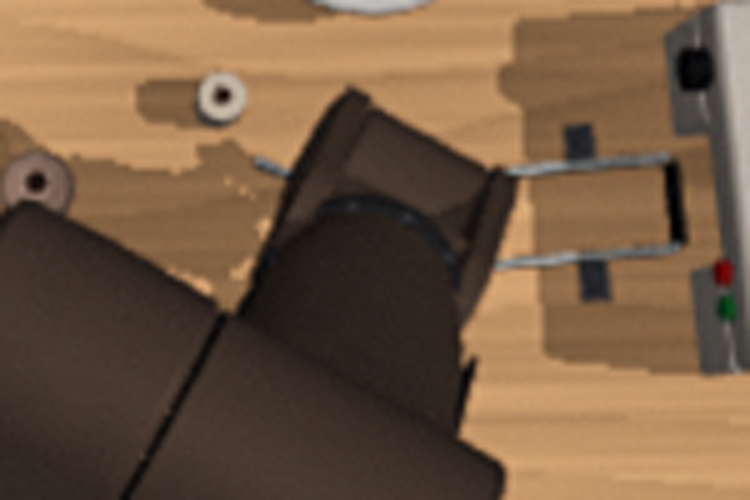

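arm_command(
  series=[
    [-1, 20, 0, 0, 0, 0],
    [0, 15, 45, 0, 0, 0],
    [5, 20, 50, 0, 0, -4],
    [10, 45, 10, 0, 0, -4],
    [10, 45, 0, 0, 0, -4],
  ],
)

```text
clock: 34.1
tcp_pos: [0.5909, -0.1007, 0.1124]
tcp_rot: [0.997, -0.074, -0.001, -0.002]
force: [1.2, -0.5, -0.7]
grip_width: 0.0161
```

arm_command(
  series=[
    [10, 45, 0, 0, 0, -4],
    [10, 45, 0, 0, 0, -4],
    [10, 40, 0, 0, 0, 0],
    [0, 0, 0, 0, 0, 0],
  ],
)

```text
clock: 34.5
tcp_pos: [0.6194, 0.045, 0.1141]
tcp_rot: [0.99, -0.144, -0.0, -0.003]
force: [-0.2, -0.8, -0.4]
grip_width: 0.0159
```

```bash
python3 vl.py w28
python3 - <<'E'
from vl import *
f=grab_frame('top'); save(f,'t28.png',(220,130,390,240),4.6)
for r in trace("vase1","top"): q=w(f,r["rect"][:2],.025)[:2]; print("v",r["conf"],np.round(r["rect"]),q,toL(q))
E
```

```text
t 34.5 tcp [0.6194 0.045  0.1141] q [ 0.99  -0.144 -0.    -0.003] F [-0.2 -0.8 -0.4] g 0.0159 j [-0.04  0.62  1.68  0.01  0.84  0.25]
yaw -16.539194691233565 fix [-0.30894622  0.01759116] tcp lane [-276.    70.4]
v 0.83 [387. 377.] [ 0.6067 -0.0194] [-212.7   53.1]
v 0.72 [217. 435.] [ 0.4755 -0.0304] [-211.2  -78.5]
v 0.61 [ 51. 386.] [0.3745 0.0398] [-288.5 -174.3]
v 0.41 [262.  91.] [0.589  0.1733] [-406.2   49.3]
tr 0.94 [191. 452.  75.  88.]
tr 0.87 [381. 401.  44. 112.]
tr 0.55 [ 46. 408.  93.  94.]
lane_end 0.63 [214. 432.] [ 0.474  -0.0276]
v 0.68 [293. 264.  19.  17.] [ 0.28829412 -0.18554906] [ -69.9 -276.4]
v 0.66 [284. 235.  13.  10.] [ 0.39297939 -0.15450399] [ -93.3 -169.8]
v 0.65 [250. 214.  15.  15.] [ 0.46989453 -0.0323797 ] [-209.6  -84.3]
v 0.57 [251. 179.  10.  14.] [ 0.60208618 -0.03839592] [-194.1   47.1]
v 0.51 [320. 187.  17.  12.] [ 0.5668952  -0.29312384] [57.4 -6.2]
```

View pics/t28.png

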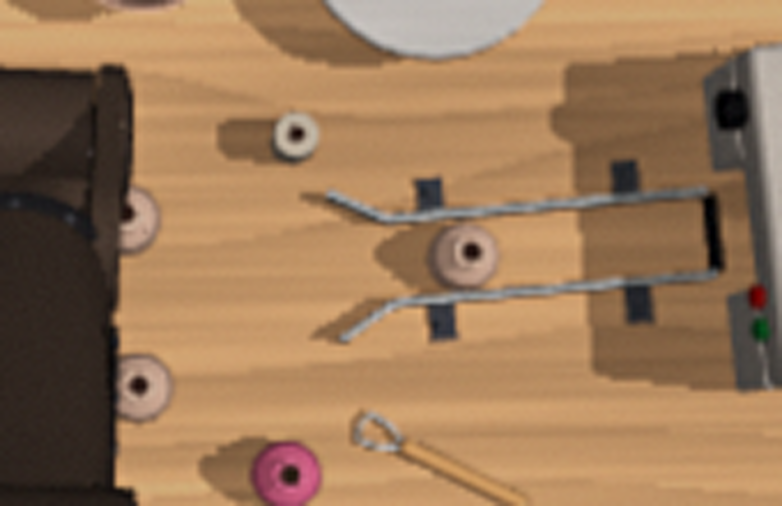

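View pics/w28.png

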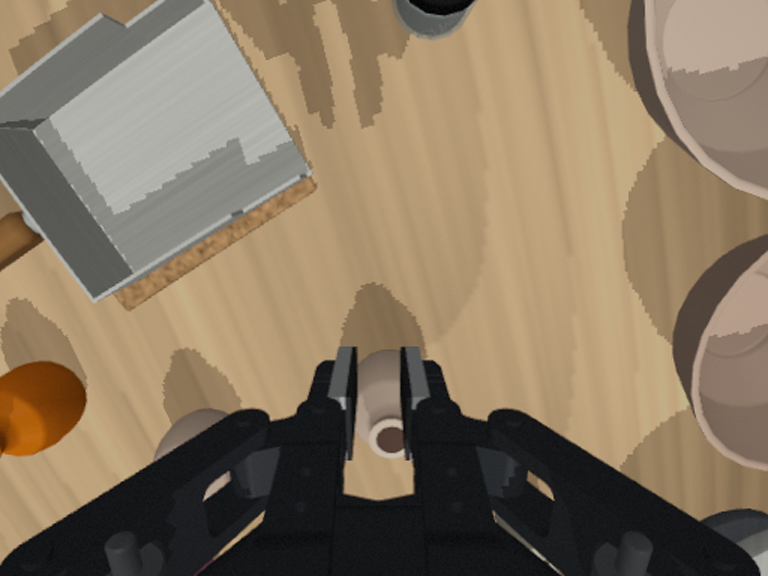

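arm_command(
  series=[
    [3, -11, -40, 0, 0, 0],
    [0, 0, -40, 0, 0, 0],
    [0, 0, -18, 0, 0, 0],
    [0, 0, 0, 0, 0, 0],
  ],
)

```text
clock: 35.25
tcp_pos: [0.6232, 0.0223, 0.0146]
tcp_rot: [0.989, -0.15, 0.002, -0.003]
force: [-0.5, -0.7, 0.4]
grip_width: 0.0159
```

arm_command(
  series=[
    [-5, 1, -4, 0, 0, 1],
    [-3, -10, 0, 0, 0, 0],
    [-4, -14.5, -1, 0, 0, 0],
    [-4, -14.5, -1, 0, 0, 0],
    [-4, -14.5, -1, 0, 0, 0],
  ],
)

```text
clock: 35.75
tcp_pos: [0.6033, -0.0343, 0.0112]
tcp_rot: [0.99, -0.141, 0.004, -0.003]
force: [0.7, 1.6, 2.1]
grip_width: 0.016
```

```bash
python3 vl.py w29
```

```text
t 35.75 tcp [ 0.6033 -0.0343  0.0112] q [ 0.99  -0.141  0.004 -0.003] F [0.7 1.6 2.1] g 0.016 j [-0.17  0.75  1.79  0.01  0.6   0.11]
yaw -16.171493019219547 fix [-0.23191867  0.5483066 ] tcp lane [-198.1   48.6]
v 0.67 [376. 431.] [ 0.593  -0.0676] [-165.6   36. ]
v 0.58 [ 85. 425.] [ 0.4712 -0.0306] [-211.3  -82.8]
tr 0.69 [ 72. 466. 139. 180.]
tr 0.63 [378. 440.  67. 112.]
```

arm_command(
  series=[
    [-4, -14.5, -1, 0, 0.5, 0],
    [-4, -14.5, -1, 0, 0, 0],
    [-4, -14.5, -1, 0, 0, 0],
    [-4, -14.5, -1, 0, 0, 0],
    [-4, -14.5, -1, 0, 0, 0],
  ],
)

```text
clock: 36.5
tcp_pos: [0.5825, -0.1084, 0.0053]
tcp_rot: [0.99, -0.139, -0.0, -0.002]
force: [0.9, 2.3, 1.9]
grip_width: 0.016
```

```bash
python3 vl.py w30
```

```text
t 36.5 tcp [ 0.5825 -0.1084  0.0053] q [ 0.99  -0.139 -0.    -0.002] F [0.9 2.3 1.9] g 0.016 j [-0.3   0.75  1.81  0.01  0.58 -0.02]
yaw -15.965564153484962 fix [-0.25279788 -0.0153831 ] tcp lane [-125.7   22.6]
v 0.92 [ 38. 250.] [ 0.4736 -0.03  ] [-211.7  -80.4]
v 0.59 [ 29. 521.] [ 0.4    -0.1445] [-102.8 -162. ]
v 0.57 [379. 440.] [ 0.5732 -0.1423] [-92.5  10.9]
tr 0.96 [379. 444.  66. 104.]
tr 0.78 [ 48. 265.  93. 176.]
tr 0.77 [ 34. 524.  69.  79.]
lane 0.43 [ 35. 249.] [ 0.4729 -0.029 ]
```

arm_command(
  series=[
    [-4, -14.5, 1, 0, 0, 0],
    [-4, -14.5, 1, 0, 0, 0],
    [4, 18, 2, 0, 0, 5],
    [-12, 3, 0, 0, 0, 8],
    [-12, 0, 0, 0, 0, 7],
  ],
)

```text
clock: 37.25
tcp_pos: [0.5547, -0.118, 0.0097]
tcp_rot: [0.999, 0.041, -0.0, -0.002]
force: [1.1, -0.1, 0.1]
grip_width: 0.0165
```

```bash
python3 vl.py w31
```

```text
t 37.25 tcp [ 0.5547 -0.118   0.0097] q [ 0.999  0.041 -0.    -0.002] F [ 1.1 -0.1  0.1] g 0.0165 j [-0.33  0.72  1.88  0.01  0.55 -0.41]
yaw 4.693986000062432 fix [-0.19265351 -0.0275466 ] tcp lane [-118.1   -5.8]
v 0.97 [388. 469.] [ 0.5637 -0.1713] [-64.4  -0.7]
v 0.94 [ 12. 389.] [ 0.4002 -0.1463] [-101. -162.]
v 0.7 [160. 107.] [ 0.473  -0.0303] [-211.5  -81. ]
tr 0.96 [378. 462.  70.  72.]
tr 0.78 [114.  96. 220. 192.]
tr 0.76 [ 31. 415.  63. 147.]
```

arm_command(
  series=[
    [5, -8, 0, 0, 0, 0],
    [2, -15, -1, 0, 0, 0],
    [1, -15, -1, 0, 0, 0],
    [1, -15, -1, 0, 0, 0],
    [1, -15, -1, 0, 0, 0],
  ],
)

```text
clock: 38.0
tcp_pos: [0.5678, -0.1912, 0.0057]
tcp_rot: [0.999, 0.034, 0.001, -0.002]
force: [0.0, 2.5, 3.0]
grip_width: 0.016
```

```bash
python3 vl.py w32
```

```text
t 38.0 tcp [ 0.5678 -0.1912  0.0057] q [ 0.999  0.034  0.001 -0.002] F [0.  2.5 3. ] g 0.016 j [-0.44  0.75  1.79  0.01  0.6  -0.51]
yaw 3.8995144001287 fix [-0.18260062  0.06084939] tcp lane [-44.2   2. ]
v 0.92 [381. 438.] [ 0.5716 -0.2257] [-9.5  3.3]
tr 0.74 [378. 446.  63. 108.]
```

arm_command(
  series=[
    [0, -14, 1, 0, 0, 0],
    [0.5, -14, 0, 0, 0, 0],
    [1, -14, -0.5, 0, 0, 0],
    [1, -14, -0.5, 0, 0, 0],
    [1, -10, 0, 0, 0, 0],
  ],
)

```text
clock: 38.75
tcp_pos: [0.571, -0.258, 0.0061]
tcp_rot: [0.999, 0.036, -0.0, -0.002]
force: [-0.4, 3.3, 0.0]
grip_width: 0.0159
```

```bash
python3 vl.py w33
```

```text
t 38.75 tcp [ 0.571  -0.258   0.0061] q [ 0.999  0.036 -0.    -0.002] F [-0.4  3.3  0. ] g 0.0159 j [-0.53  0.78  1.72  0.01  0.65 -0.61]
yaw 4.093856714983823 fix [-0.26319012 -0.03075046] tcp lane [22.7  0.4]
v 0.74 [382. 439.] [ 0.5754 -0.293 ] [57.9  2.3]
tr 0.92 [380. 447.  68. 108.]
```

arm_command(
  series=[
    [-1, 20, 0, 0, 0, 0],
    [0, 15, 45, 0, 0, 0],
    [-10, 25, 50, 0, 0, 5],
    [-20, 42, 10, 0, 0, 6],
    [-20, 42, 0, 0, 0, 6],
  ],
)

```text
clock: 39.5
tcp_pos: [0.5193, -0.1091, 0.1076]
tcp_rot: [0.982, 0.186, -0.002, -0.002]
force: [0.4, 0.7, -0.9]
grip_width: 0.0159
```

arm_command(
  series=[
    [-20, 42, 0, 0, 0, 6],
    [-20, 42, 0, 0, 0, 6],
    [-20, 35, 0, 0, 0, 0],
    [-17, 15, 0, 0, 0, 0],
    [0, 0, 0, 0, 0, 0],
  ],
)

```text
clock: 40.0
tcp_pos: [0.4324, 0.0386, 0.1092]
tcp_rot: [0.954, 0.299, -0.002, -0.002]
force: [0.9, -1.0, -1.1]
grip_width: 0.016
```

```bash
python3 vl.py w34
python3 - <<'E'
from vl import *
f=grab_frame('top'); save(f,'t34.png',(220,130,390,240),4.6)
for r in trace("vase1","top"): q=w(f,r["rect"][:2],.025)[:2]; print("v",r["conf"],np.round(r["rect"]),q,toL(q))
E
```

```text
t 40.0 tcp [0.4324 0.0386 0.1092] q [ 0.954  0.299 -0.002 -0.002] F [ 0.9 -1.  -1.1] g 0.016 j [-0.06  0.42  2.14  0.    0.58 -0.67]
yaw 34.74718568757521 fix [-0.13179374 -0.24269933] tcp lane [-283.1 -116.6]
v 0.79 [194. 465.] [ 0.4001 -0.1506] [ -96.7 -162.4]
v 0.76 [295. 238.] [0.374  0.0352] [-283.9 -175.1]
v 0.72 [ 45. 425.] [ 0.2943 -0.1855] [ -69.5 -270.4]
v 0.56 [370. 397.] [ 0.4731 -0.0284] [-213.4  -80.8]
tr 0.94 [ 40. 444.  72.  96.]
tr 0.84 [288. 247. 111. 107.]
tr 0.8 [193. 468.  77.  61.]
tr 0.69 [376. 422.  57. 110.]
v 0.68 [323. 185.  12.  16.] [ 0.57448859 -0.3048007 ] [69.6  0.5]
v 0.67 [335. 185.  14.  16.] [ 0.57337281 -0.34726409] [111.9  -3.7]
v 0.65 [292. 262.  18.  14.] [ 0.29519169 -0.18317467] [ -71.7 -269.4]
v 0.55 [282. 236.  12.  12.] [ 0.38912146 -0.14598095] [-102.1 -173. ]
v 0.21 [197. 205.  39.  46.] [0.50718207 0.16061336] [-399.4  -33.3]
```

View pics/t34.png

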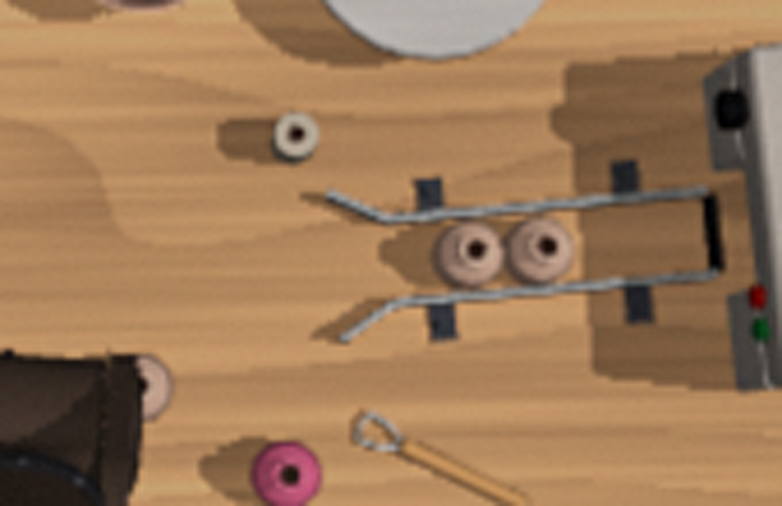

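View pics/w34.png

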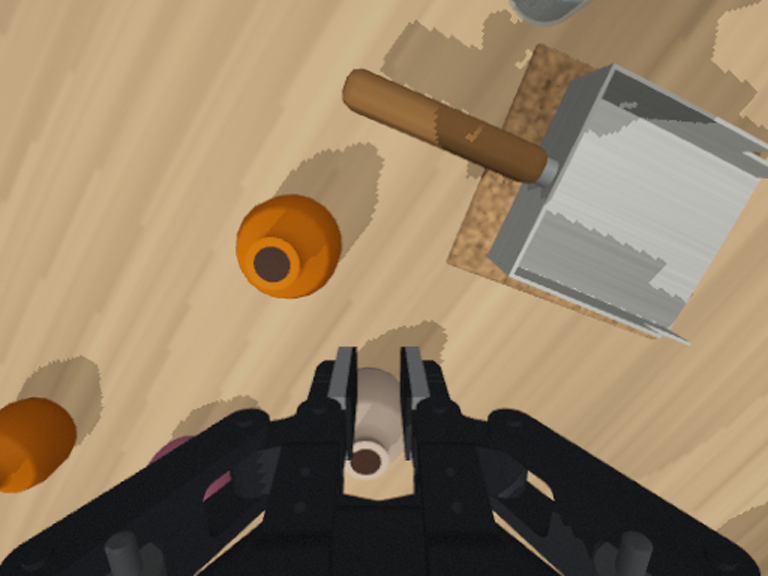

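arm_command(
  series=[
    [9, -18, -35, 0, 0, -1.5],
    [0, 0, -40, 0, 0, 0],
    [0, 0, -16, 0, 0, 0],
    [0, 0, 0, 0, 0, 0],
  ],
)

```text
clock: 40.75
tcp_pos: [0.4478, 0.0142, 0.0155]
tcp_rot: [0.96, 0.281, 0.002, -0.0]
force: [-0.1, -0.8, 0.9]
grip_width: 0.0162
```

```bash
python3 vl.py w35
```

```text
t 40.75 tcp [0.4478 0.0142 0.0155] q [ 0.96   0.281  0.002 -0.   ] F [-0.1 -0.8  0.9] g 0.0162 j [-0.12  0.63  2.17  0.01  0.34 -0.69]
yaw 32.652893763380504 fix [-0.08959941  0.17412099] tcp lane [-257.6 -103. ]
v 0.79 [367. 449.] [ 0.4702 -0.0285] [-213.5  -83.7]
v 0.67 [239. 211.] [0.3735 0.035 ] [-283.7 -175.6]
tr 0.87 [211. 220. 214. 184.]
tr 0.58 [379. 454.  68.  85.]
tr 0.31 [598. 156. 340. 313.]
```

arm_command(
  series=[
    [2, -8, -3, 0, 0, 0],
    [8, -12.5, -2, 0, 0, 0],
    [8, -12.5, -1, 0, 0, 0],
    [8, -12.5, -1, 0, 0, 0],
    [8, -12.5, -1, 0, 0, 0],
  ],
)

```text
clock: 41.5
tcp_pos: [0.4853, -0.0472, 0.0123]
tcp_rot: [0.959, 0.283, 0.005, 0.001]
force: [-1.6, 2.1, 3.1]
grip_width: 0.0159
```

```bash
python3 vl.py w36
```

```text
t 41.5 tcp [ 0.4853 -0.0472  0.0123] q [0.959 0.283 0.005 0.001] F [-1.6  2.1  3.1] g 0.0159 j [-0.23  0.66  2.08  0.01  0.4  -0.82]
yaw 32.852405996341915 fix [-0.04262467  0.61383698] tcp lane [-193.8  -70. ]
v 0.94 [380. 431.] [ 0.5063 -0.0771] [-162.4  -51.1]
v 0.61 [ 91. 435.] [ 0.4004 -0.1491] [ -98.1 -162. ]
tr 0.98 [381. 440.  66. 107.]
tr 0.82 [205.  38. 210.  77.]
tr 0.6 [ 74. 475. 147. 176.]
```

arm_command(
  series=[
    [8, -12.7, -1, 0, 0.6, 0],
    [8, -12.7, -1, 0, 0, 0],
    [8, -12.7, -1, 0, 0, 0],
    [8, -12.7, -1, 0, 0, 0],
    [8, -12.7, 0, 0, 0, 0],
  ],
)

```text
clock: 42.25
tcp_pos: [0.5257, -0.1119, 0.0079]
tcp_rot: [0.959, 0.284, -0.002, -0.001]
force: [-1.6, 1.5, 1.3]
grip_width: 0.0161
```

```bash
python3 vl.py w37
```

```text
t 42.25 tcp [ 0.5257 -0.1119  0.0079] q [ 0.959  0.284 -0.002 -0.001] F [-1.6  1.5  1.3] g 0.0161 j [-0.33  0.7   1.95  0.    0.5  -0.91]
yaw 33.0327195878812 fix [-0.10133072 -0.22247276] tcp lane [-126.2  -34.4]
v 0.92 [383. 442.] [ 0.5486 -0.1426] [-94.  -13.6]
v 0.74 [ 50. 264.] [ 0.4002 -0.1469] [-100.4 -162.1]
tr 0.78 [378. 442.  66. 103.]
tr 0.58 [ 56. 280. 112. 172.]
```

arm_command(
  series=[
    [8, -12.7, 0, 0, 0, 0],
    [8, -12.7, 0, 0, 0, 0],
    [-9, 16, 2, 0, 0, -5],
    [10, 8, 0, 0, 0, -8],
    [14, 0, 0, 0, 0, -8],
  ],
)

```text
clock: 43.0
tcp_pos: [0.5577, -0.1149, 0.0102]
tcp_rot: [0.995, 0.1, -0.001, -0.002]
force: [-0.3, 0.4, -0.5]
grip_width: 0.0161
```

arm_command(
  series=[
    [5, 0, 0, 0, 0, -8],
    [0, 0, 0, 0, 0, 0],
  ],
)

```text
clock: 43.2
tcp_pos: [0.5657, -0.1164, 0.0105]
tcp_rot: [1.0, 0.026, -0.0, -0.001]
force: [0.3, 0.1, 0.1]
grip_width: 0.016
```

```bash
python3 vl.py w38
```

```text
t 43.2 tcp [ 0.5657 -0.1164  0.0105] q [ 1.     0.026 -0.    -0.001] F [0.3 0.1 0.1] g 0.016 j [-0.32  0.73  1.85  0.    0.57 -0.37]
yaw 3.021114519800607 fix [-0.15131687 -0.00963192] tcp lane [-118.9    5.2]
v 0.75 [365. 464.] [ 0.5629 -0.1686] [-67.1  -1.2]
tr 0.91 [ 24. 418.  47. 127.]
tr 0.82 [379. 460.  67.  74.]
```

arm_command(
  series=[
    [-5, -8, 0, 0, 0, 1],
    [0, -15, -1, 0, 0, 0],
    [1, -15, -1, 0, 0, 0],
    [1, -15, -1, 0, 0, 0],
    [1, -15, -1, 0, 0, 0],
  ],
)

```text
clock: 43.95
tcp_pos: [0.5619, -0.1871, 0.0067]
tcp_rot: [0.999, 0.041, -0.001, -0.002]
force: [-0.3, 1.7, 3.1]
grip_width: 0.0156
```

```bash
python3 vl.py w39
```

```text
t 43.95 tcp [ 0.5619 -0.1871  0.0067] q [ 0.999  0.041 -0.001 -0.002] F [-0.3  1.7  3.1] g 0.0156 j [-0.43  0.75  1.81  0.    0.59 -0.52]
yaw 4.67000499246583 fix [-0.21489397 -0.11995042] tcp lane [-48.7  -3.6]
v 0.59 [379. 443.] [ 0.5657 -0.2246] [-11.   -2.6]
tr 0.98 [  8. 242.  16.  80.]
tr 0.58 [380. 443.  69. 105.]
```

arm_command(
  series=[
    [2, -14, 0, 0, 0, -0.5],
    [2, -14, 0, 0, 0, 0],
    [1, -14, -0.5, 0, 0, 0],
    [1, -14, -0.5, 0, 0, 0],
    [1, -12, 0, 0, 0, 0],
  ],
)

```text
clock: 44.7
tcp_pos: [0.5694, -0.2521, 0.0061]
tcp_rot: [0.999, 0.038, -0.002, -0.004]
force: [-0.6, 2.7, 1.0]
grip_width: 0.0164
```

```bash
python3 vl.py w40
```

```text
t 44.7 tcp [ 0.5694 -0.2521  0.0061] q [ 0.999  0.038 -0.002 -0.004] F [-0.6  2.7  1. ] g 0.0164 j [-0.52  0.77  1.73  0.01  0.65 -0.61]
yaw 4.394802434713902 fix [-0.4174782  -0.23741386] tcp lane [16.7 -0.8]
v 0.88 [383. 443.] [ 0.5747 -0.2888] [53.7  1.9]
v 0.59 [696. 137.] [ 0.6721 -0.159 ] [-68.8 108.3]
tr 0.96 [382. 447.  65. 106.]
```

arm_command(
  series=[
    [1, -12, 1, 0, 0, 0],
    [0, 0, 0, 0, 0, 0],
    [-1, 20, 1, 0, 0, 0],
    [-1, 20, 10, 0, 0, 0],
    [0, 15, 50, 0, 0, 0],
  ],
)

```text
clock: 45.45
tcp_pos: [0.5653, -0.2058, 0.0624]
tcp_rot: [0.999, 0.037, -0.006, -0.006]
force: [0.6, 0.1, 1.1]
grip_width: 0.0158
```

arm_command(
  series=[
    [-20, 30, 50, 0, 0, 0],
    [-30, 35, 30, 0, 0, 0],
    [-30, 30, 20, 0, 0, 0],
    [0, 20, 0, 0, 0, 0],
    [0, 0, 0, 0, 0, 0],
  ],
)

```text
clock: 45.95
tcp_pos: [0.4895, -0.0892, 0.1608]
tcp_rot: [0.999, 0.041, -0.001, -0.004]
force: [0.1, 0.3, -0.8]
grip_width: 0.0162
```

Run:
```python
from vl import *
st()
f=grab_frame('top'); save(f,'t41.png',(60,110,390,290),2.4); save(f,'t41b.png',(285,155,385,215),7.5)
for r in trace("vase1","top"): q=w(f,r["rect"][:2],.02)[:2]; print("v",r["conf"],np.round(r["rect"]),q,toL(q))
g=grab_frame('scene'); save(g,'s41.png',None,1.5)
for r in pinpoint("vase1","scene"): q=w(g,r["point"],0)[:2]; print("s",r["conf"],q,toL(q))
for c,ff in(("top",f),("scene",g)):
  for r in pinpoint("shard1",c): q=w(ff,r["point"],0)[:2]; print("shard",c,r["conf"],np.round(r["point"]),q)
```

```text
t 45.95 tcp [ 0.4895 -0.0892  0.1608] q [ 0.999  0.041 -0.001 -0.004] F [ 0.1  0.3 -0.8] g 0.0162 j [-0.32  0.41  1.94  0.01  0.8  -0.4 ]
v 0.75 [338. 184.  11.  18.] [ 0.57812646 -0.36059078] [1.255e+02 1.000e-01]
v 0.73 [292. 261.  19.  19.] [ 0.29560525 -0.18183431] [ -73.  -268.8]
v 0.72 [322. 188.  14.  16.] [ 0.56206387 -0.29970508] [ 63.6 -11.5]
v 0.66 [352. 184.  17.  13.] [ 0.57756954 -0.41315432] [177.9  -4.2]
v 0.48 [232. 243.  11.  18.] [0.36693499 0.03459218] [-283.8 -182.2]
s 0.85 [ 0.5774626  -0.41281916] [177.6  -4.3]
s 0.81 [ 0.27981518 -0.20246413] [ -53.6 -286.1]
s 0.75 [ 0.58088968 -0.30333837] [68.6  7. ]
s 0.73 [ 0.57850204 -0.35681675] [121.8   0.8]
s 0.73 [0.37116081 0.02833603] [-277.2 -178.4]
s 0.64 [ 0.40488821 -0.14457593] [-102.4 -157.2]
shard scene 0.39 [330. 218.] [0.5091783  0.15515425]
```

View pics/t41.png

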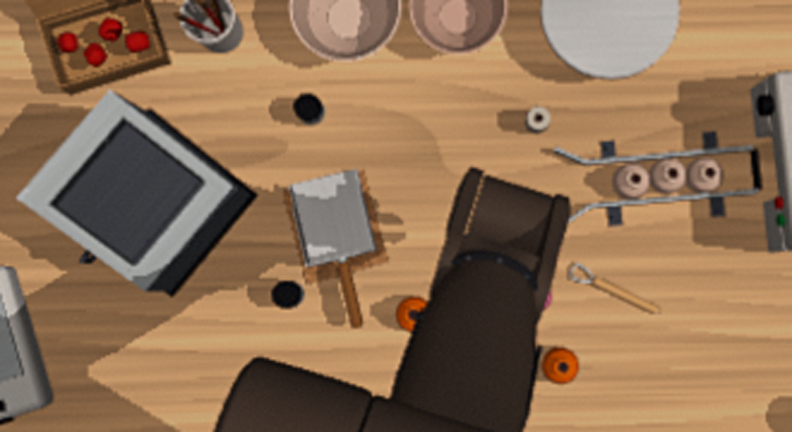

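View pics/t41b.png

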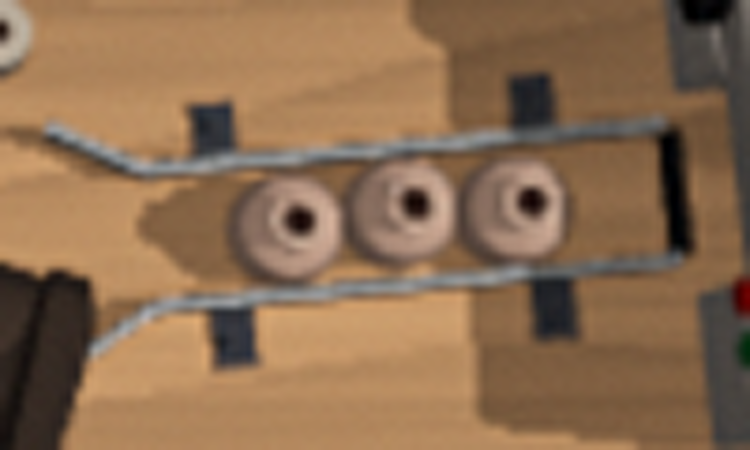

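View pics/s41.png

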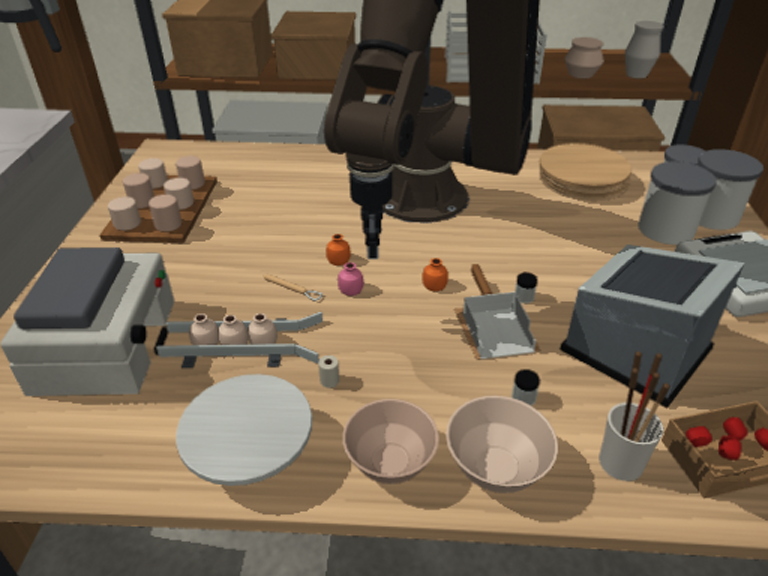

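```bash
python3 -c "
from h import *
print(bot.close_job())"
```

```text
the job is handed in; nothing more can be done
None
```

The job is done and handed in at about 46 s of the 210 s allowed.

**Shards:** I found three broken pieces and gripped each into the scoop. One grasp missed at first because the fingers were too high; I repeated it and the piece had not moved. I pressed the flap open with the scoop's lip and tipped all three through at about 47°. Pictures afterwards showed the scoop empty and the flap shut. I did not look inside the bin to confirm the pieces landed there.

**Scoop:** It is back flat on its mat, released within about 1 mm of the pose it was picked up from.

**Vases:** I pushed the three pale vases, one after another and on their feet, into the lane. The last pictures show all three upright in single file, about 65, 122 and 178 mm from the mouth. The straight part ends at 260 mm, so all are fully inside it.

**Other things:** The orange and pink look-alikes, jars, post and loop tool were not touched.

**Last checks that disagreed:**
- The top and scene cameras differ by up to about 19 mm across the lane for the vase nearest the mouth, although the close crop shows it between the rails.
- The scene camera gave one weak "shard" report (confidence 0.39) on the scoop floor. The pictures show the scoop empty, so I took it for a false report.

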